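# Clear down the mixing station

### The arm

A 6-joint arm with a two-finger parallel gripper is mounted at the origin on the work surface. World frame = base frame: x ahead of the robot, y to its left, z up, the work surface at z = 0. Lengths are in m, angles in rad, forces in N, time in s.
With the tool pointing down it reaches from about 0.35 to 0.775 m from the base axis. Payload 5.5 kg.
Tool frame: the origin (TCP) lies midway between the tips of the shut fingers; the grasp point (between the pads) lies 19 mm behind it; z points along the fingers, y is the line along which they close (so a half turn about z gives the same grasp; the last joint's range is limited). The gripper opens to 85 mm and grips with 20 to 120 N. Pads are 22 mm wide; open, the fingers measure 114 mm over their backs; the gripper's body (76 mm by 85 mm) begins 54 mm behind the grasp point. The pads swing forward as they close: fully open they stand 13 mm farther back than shut.
Start: joints at [1.041, 0.313, 0.046, 1.304, 0, 1.431], TCP at [0.219, 0.532, 0.231] pointing down, gripper open.
Joint ranges: [-2.76, 2.76], [-0.86, 1.69], [-1.03, 1.26], [-2.2, 2.34], [-1.47, 1.5], [-3.14, 3.14]. Speed limits (rad/s): [2.57, 2.57, 3.14, 3.14, 3.14, 3.14].

### API

Orientations are given as a unit quaternion [x, y, z, w].
In Python, from bench import status, optics, ticket gives the robot as it stands. The module is installed in compiled form; this text tells all that it offers.
- The arm moves only by the tool carry_out, never from a script. Its argument "moves" is a list of rows, each a list of 7 numbers: the shift along the tool's x, y, z scaled (see below), then the turn, a rotation vector about the tool's x, y, z scaled (see below), then the opening, from -1 (shut) to 1 (fully open). In form: [[tx, ty, tz, wx, wy, wz, gripper], ...]. A call has exactly 8 rows; each row is the pose to reach, as a shift and turn from the pose commanded when the call began, along the tool's axes at that moment, turning the shorter way round; what a row does not reach only later rows make up. The controller multiplies each number of a shift by 300 mm and each number of a turn by pi rad. A row lasts 1/12 s, in which the tool goes at most 41.7 mm and 7.16 degrees, less where a joint would pass 70% of its speed; a pose out of reach is approached as far as the arm can. A call with a number of a shift or a turn outside -1 to 1 is refused whole. A call with a gripper value outside its range is refused whole. The fingers move at their own pace and stop on an object; "force" is the grip in N (left out, the last holds). Time passes only in rows, so rows that repeat a pose let the fingers close, or fill a call up. It gives the time, the measured TCP pose, the force, the opening and the grip force at its end, in the units of the state.
- status.observe(): the state, without advancing time (a new reading comes with each control period).
- optics.capture(name): name is "scene" or "top" or "wrist"; returns a dict with "img" (384x512x3 uint8, blue, green, red), "camera_matrix" (3x3 intrinsics, pixels), "R" (3x3) and "t" (3): a world point X has camera coordinates R X + t. Camera axes: x right, y down, z forward; pixel columns grow to the right and rows downward; lengths in m; the calibration is good to about 2 mm. The wrist camera is an equidistant fisheye: a pixel r from the principal point sees the ray r / f radians off the axis. A picture is of the moment at which its call begins. There is no depth.
- ticket.job_done(): hands the job in; it is judged then, once.
The state is a dict: "t": time; "joint_positions": joint angles; "qd": joint speeds; "tau": joint torques, N m; "tcp_pos": TCP position; "ee_rot": TCP orientation; "wrist_force": force on the tool from outside, world axes, zero at the start; "torque": the same for the moment, N m; "gripper_width": finger opening in m; "gripper_force": force on a finger pad.
Only numpy, scipy, OpenCV 4.12 (cv2) and the standard library are available. Lean on these libraries where they do the work, as an engineer would, in place of code of your own. Each camera call takes 0.05 s, during which the arm holds its last target. There are 200 camera calls.

### The job

Switch the mixer drive off by pushing the red switch lever right over, away from the robot; then lift the mixing canister by its handle off the yellow stand and set it down upright, wholly on the blue mat, without dropping it. Put every sample cup that lies on the sloping draining board upside down over a drying peg of the white rack, one cup to a peg, pushed down until its rim rests on the rack; this may be done at any time. Leave all the other things where they are.

Things in the scene. Friction and masses are not known exactly. Their poses are not given: they have to be found in the camera images.
- switch (a joint): red toggle lever on a green block, the drive's switch; 0 = on (leaning towards the robot, 0.5 rad from upright), grows as the lever swings away from the robot (+x at yaw 0), 1.0 = off, against its stop, leaning 0.5 rad away. It stays where it is left; a light push at the tip moves it
- switch_tip (a point): the tip of the switch lever, the centre of its red ball (26 mm in diameter), 80 mm from the pivot, which lies 22 mm above the table in a block 70 x 50 mm, 25 mm high; the block never turns by more than 0.15 rad
- stand: fixed docking stand: yellow plate 160 x 160 mm on a short column, its top 60 mm above the table; origin at the table under its centre
- mat: fixed blue mat, 180 x 180 mm, 4 mm thick; origin at the table under its centre, x and y along its edges. Stand and mat may change places
- canister: closed square steel mixing canister on the stand: body 100 x 100 mm, 90 mm high, with a lid 108 x 108 mm up to 96 mm; 0.7 kg give or take 20%; origin at the centre of its underside, z up. Fixed (rigid) black handle above the lid
- canister_bar (a point): the middle of the canister's handle bar: 12 x 12 mm section, 98 mm long along the canister's y, its centre 150 mm above the canister's underside; 48 mm of free space between bar and lid, the handle's two legs stand at 45 mm either side of the middle
- board: fixed white draining board, 150 mm down the slope x 400 mm wide (along its y); its top face falls 30 degrees towards its x (away from the robot) and is 58 mm above the table at the middle; lips along the lower edge (10 mm high) and both sides (8 mm). Origin at the table under the middle of the top face
- rack: fixed white drying rack, base 64 (x) x 340 (y) mm and 18 mm thick, with three upright pegs 125 mm apart along its y; origin at the table under its centre
- peg0 (a point): foot of a drying peg, on its axis at the top face of the rack's base (18 mm above the table); the peg is 20 mm in diameter with a round tip 87 mm above this point
- peg1 (a point): foot of a drying peg, on its axis at the top face of the rack's base (18 mm above the table); the peg is 20 mm in diameter with a round tip 87 mm above this point
- peg2 (a point): foot of a drying peg, on its axis at the top face of the rack's base (18 mm above the table); the peg is 20 mm in diameter with a round tip 87 mm above this point
- cup0: square steel sample cup, outside 60 x 60 mm, 110 mm long, walls 3 mm; one end closed (blue band 12 mm), the other open; 0.12 to 0.2 kg. Starts lying flat on the draining board, mouth down the slope (away from the robot) against the lip. Origin in its middle, 55 mm from either end, on its axis (30 mm off the board); x points from base to mouth. May be absent; all alike
- cup1: square steel sample cup, outside 60 x 60 mm, 110 mm long, walls 3 mm; one end closed (blue band 12 mm), the other open; 0.12 to 0.2 kg. Starts lying flat on the draining board, mouth down the slope (away from the robot) against the lip. Origin in its middle, 55 mm from either end, on its axis (30 mm off the board); x points from base to mouth. May be absent; all alike
- cup2: square steel sample cup, outside 60 x 60 mm, 110 mm long, walls 3 mm; one end closed (blue band 12 mm), the other open; 0.12 to 0.2 kg. Starts lying flat on the draining board, mouth down the slope (away from the robot) against the lip. Origin in its middle, 55 mm from either end, on its axis (30 mm off the board); x points from base to mouth. May be absent; all alike
- cup0_mouth (a point): centre of the open mouth of cup0, in the plane of the rim, 55 mm along its x from its origin
- cup1_mouth (a point): centre of the open mouth of cup1, in the plane of the rim, 55 mm along its x from its origin
- cup2_mouth (a point): centre of the open mouth of cup2, in the plane of the rim, 55 mm along its x from its origin
- bottle: white plastic bottle, 66 mm wide, 190 mm high, origin under its centre; not part of the job, leave it where it stands
- jar: amber jar, 70 mm wide, 90 mm high, origin under its centre; not part of the job, leave it where it stands
- spare_box: steel box with a black knob, 116 mm square, 139 mm high, origin under its centre; not part of the job, leave it where it stands
- wrench: steel wrench, 170 mm long, lying flat; not part of the job, leave it where it stands
- brush: cleaning brush, 180 mm long, lying flat; not part of the job, leave it where it stands
- tin: aluminium tin, 80 mm wide, 100 mm high, origin under its centre; not part of the job, leave it where it stands
Not all that is in view belongs to the job. Leave any purple look-alike of the cup0 alone.

How it is judged:
On the way, in this order (a step that is already met when the one before it is completed fails the run):
1. the drive is switched off (value of joint switch above 0.85 rad), for 0.2 s.
2. the canister is lifted off the stand by its handle (contact force between the fingers and canister above 1 N and contact force between canister and stand below 0.05 N and height (world z) of canister above 0.075 m), for 0.2 s.
3. the canister stands on the mat, let go (x of canister in the frame of mat between -0.045 and 0.045 m and y of canister in the frame of mat between -0.045 and 0.045 m and angle between canister's own z axis and vertical below 0.08 rad and height (world z) of canister below 0.012 m and linear speed of canister below 0.03 m/s and contact force between the fingers and canister below 0.05 N), for 0.3 s.
At the end, for the whole second after the job is handed in: lever at 0.85 rad or more; canister upright (0.08 rad) and at rest on the mat, centre within 45 mm of the mat's centre along both mat axes; every cup present mouth down (0.19 rad), rim within 10 mm of the rack's base, middle within 24 mm of a peg's axis; nothing held (value of joint switch above 0.85 rad and x of canister in the frame of mat between -0.045 and 0.045 m and y of canister in the frame of mat between -0.045 and 0.045 m and angle between canister's own z axis and vertical below 0.08 rad and height (world z) of canister below 0.012 m and linear speed of each of canister, cup0, cup1, cup2 below 0.03 m/s and angle between each of cup0, cup1, cup2's own x axis and vertical above 2.95 rad and height (world z) of each of cup0_mouth, cup1_mouth, cup2_mouth below 0.028 m and (horizontal distance between cup0 and peg0 below 0.024 m or horizontal distance between cup0 and peg1 below 0.024 m or horizontal distance between cup0 and peg2 below 0.024 m) and (horizontal distance between cup1 and peg0 below 0.024 m or horizontal distance between cup1 and peg1 below 0.024 m or horizontal distance between cup1 and peg2 below 0.024 m) and (horizontal distance between cup2 and peg0 below 0.024 m or horizontal distance between cup2 and peg1 below 0.024 m or horizontal distance between cup2 and peg2 below 0.024 m)); the robot touches nothing.
It fails at once if the canister is dropped or slammed down (contact force between canister and mat above 120 N).
It fails at once if the canister is tipped over (angle between canister's own z axis and vertical above 0.7 rad).
It fails at once if another thing on the table is displaced by more than 5 cm (distance of any of bottle, jar, spare_box, wrench, brush, tin from where it was at the start of the episode above 0.05 m).
Of cup0, cup1, cup2 only 2 to 3 are there at a start; the rules pass over those that are not, and their reading is None.
At some moment in a run one of cup0, cup1, cup2 may be knocked a few centimetres aside while the robot is not near it.
It also fails if it takes over 210 s, if anything falls off the work surface, if the arm or the gripper's body presses on something with over 40 N, if the wrist force passes 120 N, or if a joint passes its speed limit or range.

## Working session

There is one attempt and no reset: what is moved stays moved. The work goes in short steps, Python scripts to look and compute and a tool call to move; the robot and the scene stay as the last step left them, time stands still between calls to the robot, and variables do not carry over. Pictures are saved under pics/ and viewed, at most 14 in all, crops included, and the job is handed in when it is done.

Besides the shell and the picture viewer there is one more tool, called after ">>>" by a JSON object that holds its "fn" and its "kwargs", one argument or row to a line. carry_out: Moves the arm, as the interface text tells. Its arguments: {"type":"object","properties":{"moves":{"type":"array"},"force":{"type":"number"}},"required":["moves"]}

```bash
mkdir -p pics; ls; python3 - <<'E'
from bench import status, optics
import cv2,pickle,numpy as np
print(status.observe())
d={}
for n in("scene","top"):
    c=optics.capture(n);d[n]=c;cv2.imwrite(f"pics/{n}0.png",cv2.resize(c["img"],(800,600),interpolation=cv2.INTER_CUBIC))
    print(n,c["camera_matrix"],c["R"],c["t"])
pickle.dump(d,open("c0.pkl","wb"))
E
```

```text
pics
{'t': 0.0, 'joint_positions': array([ 1.04141914e+00,  3.14003494e-01,  4.49815582e-02,  1.30357027e+00,
       -2.91363489e-05,  1.43122520e+00]), 'qd': array([ 0.00156244, -0.00014796, -0.00150464,  0.00030477,  0.00043964,
       -0.00075056]), 'tau': array([ 3.82471017e-04, -4.80624747e+01,  2.98535961e+01,  1.95807073e-02,
        2.11884117e-05, -2.66213313e-06]), 'tcp_pos': array([0.21825295, 0.53143032, 0.23040814]), 'ee_rot': array([ 1.93671314e-01,  9.81066061e-01, -8.52959533e-04, -2.81007582e-04]), 'wrist_force': array([ 0.39602072, -0.81916855, -0.21712602]), 'torque': array([ 1.25044249e-02, -9.04812125e-05,  3.82630495e-02]), 'gripper_force': 0.0, 'gripper_width': 0.08563925552669982}
scene [[473.14071843   0.         266.02797549]
 [  0.         473.14071843 187.29216401]
 [  0.           0.           1.        ]] [[-0.88703595  0.4614962   0.01372853]
 [ 0.31954681  0.63511612 -0.70321928]
 [-0.33325223 -0.61939388 -0.71084047]] [ 0.48279724 -0.05061249  1.6830208 ]
top [[404.08797696   0.         258.63468844]
 [  0.         404.08797696 197.34777116]
 [  0.           0.           1.        ]] [[ 0.02292665 -0.99951793  0.02093507]
 [-0.99573687 -0.02470132 -0.08887028]
 [ 0.08934456 -0.01880832 -0.99582318]] [-0.06919104  0.55701092  1.212918  ]
```

View pics/scene0.png

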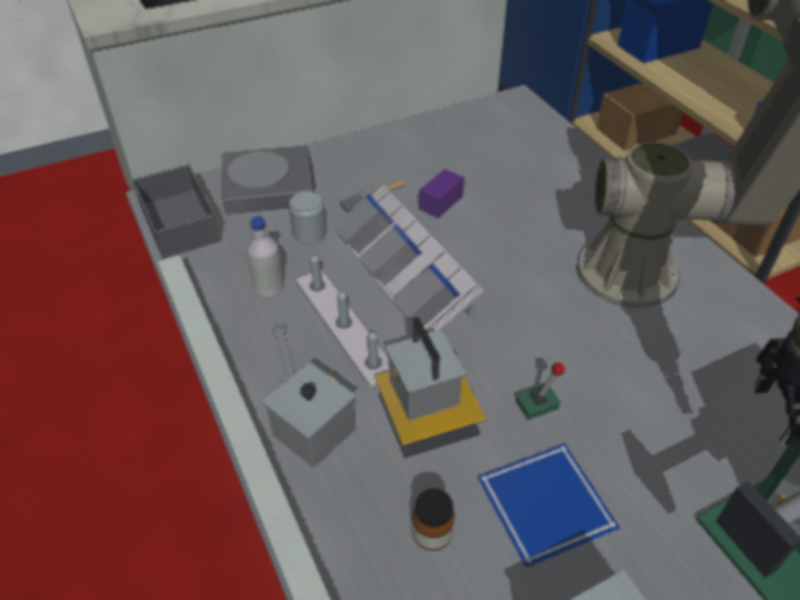

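View pics/top0.png

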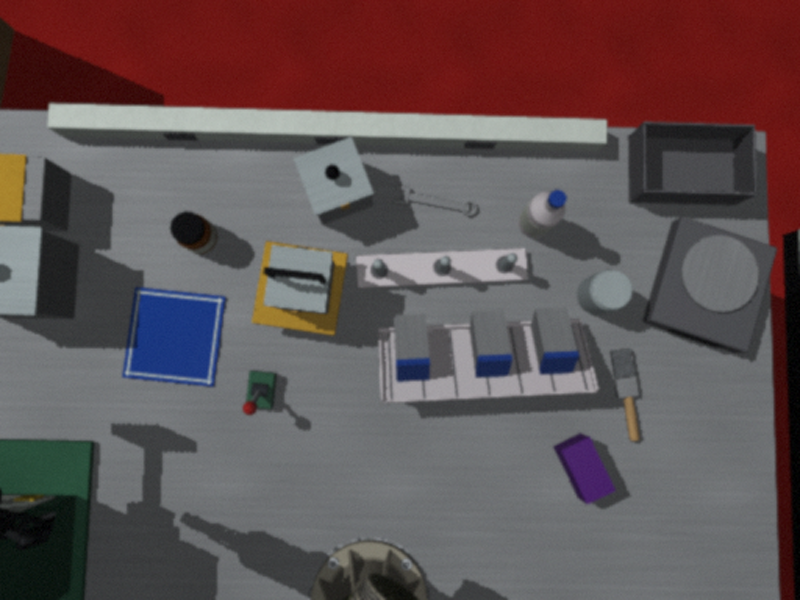

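Scene view: the canister with the black handle is on the yellow stand at (425,360). The spare box with the knob is at (312,405) and is not wanted. The three blue-banded cups are on the board, with the purple look-alike beside them at (440,192). The red lever ball is at (558,369) and the mat at (548,500).

Top view:
- Targets: canister bar (296,273), cups (412,350), (491,345), (556,342), lever ball (250,408), mat (175,336), pegs (379,268), (443,265), (507,263).
- Could be confused with them: spare box (333,180), boxes at left (20,270), purple block (585,468), bottle cap (556,198).

I choose by the descriptions and check them in a close crop.

```bash
cat > h.py <<'E'
import numpy as np,cv2,pickle
def ray(c,uv):
    K=c["camera_matrix"];R=np.array(c["R"]);t=np.array(c["t"])
    x=(uv[0]-K[0,2])/K[0,0];y=(uv[1]-K[1,2])/K[1,1]
    if c.get("fish"):
        th=np.hypot(x,y);s=np.sin(th)/max(th,1e-9);d=np.array([x*s,y*s,np.cos(th)])
    else: d=np.array([x,y,1.])
    d=R.T@(d/np.linalg.norm(d));return -R.T@t,d
def onz(c,uv,z):
    o,d=ray(c,uv);return o+d*(z-o[2])/d[2]
def tri(*obs):
    A=np.zeros((3,3));b=np.zeros(3);L=[]
    for c,uv in obs:
        o,d=ray(c,uv);P=np.eye(3)-np.outer(d,d);A+=P;b+=P@o;L.append((P,o))
    X=np.linalg.solve(A,b);return X,[float(np.linalg.norm(P@(X-o)))for P,o in L]
def mask(c,lo,hi):
    return cv2.inRange(cv2.cvtColor(c["img"],cv2.COLOR_BGR2HSV),lo,hi)
def blobs(m,amin=12):
    cs,_=cv2.findContours(m,cv2.RETR_EXTERNAL,cv2.CHAIN_APPROX_NONE)
    return sorted([k for k in cs if cv2.contourArea(k)>=amin],key=cv2.contourArea,reverse=True)
E
python3 - <<'E'
from h import *
d=pickle.load(open("c0.pkl","rb"))
for n in d:
    c=d[n]
    for nm,lo,hi in(("blue",(108,120,50),(125,255,255)),("yel",(15,120,80),(30,255,255)),("red",(0,150,100),(5,255,255)),("green",(60,60,30),(85,255,255))):
        for k in blobs(mask(c,lo,hi)):
            r=cv2.minAreaRect(k); m=cv2.moments(k); print(n,nm,cv2.contourArea(k),np.round([m['m10']/m['m00'],m['m01']/m['m00']],1),np.round(r[0],1),np.round(r[1],1),round(r[2]))
a=d["top"]["img"][150:270,150:395];b=d["scene"]["img"][110:285,180:370]
a=cv2.resize(a,None,fx=3.2,fy=3.2,interpolation=cv2.INTER_CUBIC)
cv2.imwrite("pics/croptop.png",a)
cv2.imwrite("pics/cropscene.png",cv2.resize(b,None,fx=3.4,fy=3.4,interpolation=cv2.INTER_CUBIC))
E
```

```text
scene blue 2892.0 [348.6  29.9] [345.6  32.7] [50.4 75.5] 10
scene blue 2800.5 [349.7 321.6] [350.3 320.3] [60.6 54.4] 62
scene blue 2065.0 [418.7  15.5] [416.5  19. ] [38. 75.] 90
scene blue 668.0 [383.3  51.9] [381.1  57.3] [36.  39.6] 36
scene blue 143.0 [348.5 342.3] [343.3 340.8] [94.6 44.3] 20
scene blue 38.0 [164.6 142.3] [164.5 142.5] [7. 7.] 90
scene blue 37.0 [282.9 178.2] [283.8 179.2] [24.1  2.4] 49
scene blue 13.0 [380.  313.7] [377.6 310. ] [52.7  1.2] 57
scene blue 13.0 [261.8 155. ] [261.4 154.6] [17.   1.5] 49
scene yel 1045.0 [275.4 265.2] [275.2 254.5] [47.3 58.8] 73
scene red 35278.5 [ 67.4 263.6] [ 90.5 239.5] [287. 181.] 90
scene red 301.0 [503.3 182.8] [500.5 184. ] [26. 21.] 90
scene red 27.5 [356.8 235.8] [357. 236.] [6. 6.] 90
scene green 1094.5 [483.9 359.6] [486.7 349.9] [81.9 39.5] 50
scene green 622.5 [488.8  34. ] [488.3  33.9] [30.9 24.4] 29
scene green 362.0 [461.3  18.2] [461.1  18.4] [17.4 25.3] 18
scene green 276.0 [498.1 301.2] [499.5 299.5] [10.3 41.6] 40
scene green 237.0 [343.3 258.2] [344.1 256.2] [17.2 24.3] 69
top blue 2361.5 [110.7 215.1] [110.6 215.1] [49.9 50.1] 7
top blue 247.5 [357.3 231.3] [357.5 231.5] [13. 23.] 90
top blue 242.5 [315.5 233.2] [316.  233.5] [13. 22.] 90
top blue 226.0 [264.1 235.8] [264.  235.5] [13. 20.] 90
top blue 75.5 [356.2 126.9] [356. 127.] [10. 10.] 90
top blue 56.0 [139.2 216.6] [138.9 218. ] [ 2.7 56.7] 7
top blue 36.5 [113.7 187.1] [112.6 187. ] [53.2  1.7] 6
top blue 33.5 [106.8 243. ] [107.  243.1] [50.4  1.7] 6
top blue 25.5 [ 83.  210.6] [ 82.7 213.5] [ 1.8 53.5] 8
top yel 932.0 [192.3 194.5] [191.6 184.1] [53.5 53.4] 9
top yel 601.0 [  7.2 119.2] [  8. 120.] [42. 16.] 90
top red 34917.0 [295.1  38.5] [255.5  94.5] [189. 511.] 90
top red 16.5 [158.1 260.7] [158.  260.5] [5. 4.] 90
top green 2486.5 [ 33.5 309.8] [ 29.5 332.5] [101.  59.] 90
top green 205.5 [167.6 247.7] [166.5 249.1] [16.5 22.6] 6
```

View pics/croptop.png

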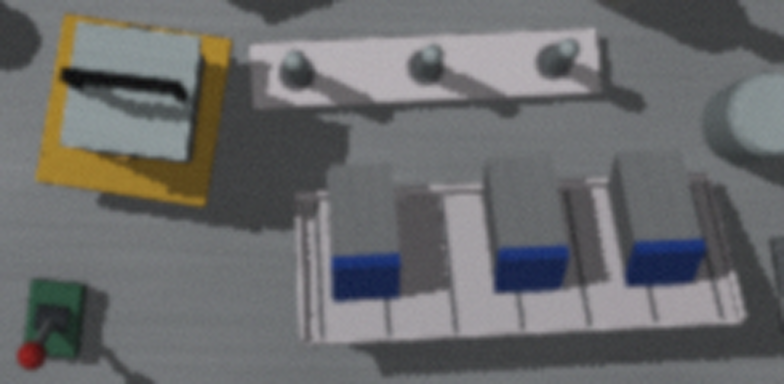

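View pics/cropscene.png

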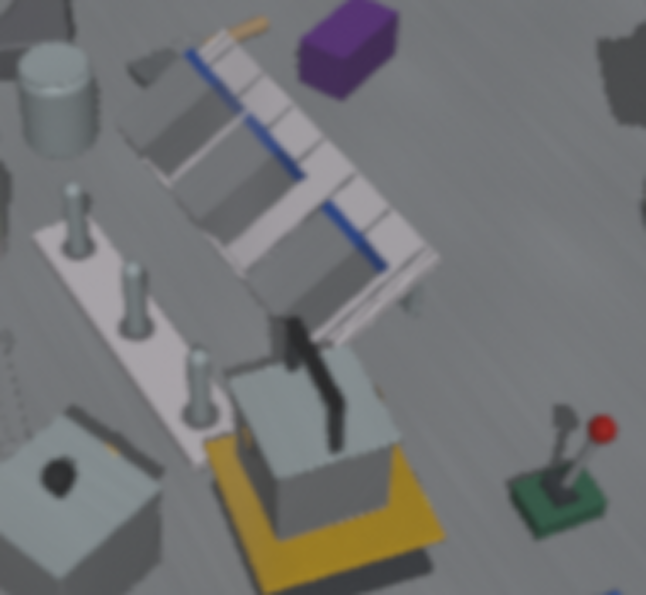

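The crops confirm the choices:
- Canister with its bar handle on the yellow plate: bar in the top crop from (65,73) to (185,90).
- Three cups with blue bands: base upper edges in the top crop near y≈265, 257 and 249.
- Three pegs at the top-crop feet (297,75), (427,68), (553,65).
- Lever ball at (31,355) on its green block.

The purple block lies off the board.

```bash
python3 - <<'E'
from h import *
np.set_printoptions(precision=4,suppress=True)
d=pickle.load(open("c0.pkl","rb"));T=d["top"];S=d["scene"]
t=lambda x,y:(150+(x+.5)/3.2-.5,150+(y+.5)/3.2-.5)
s=lambda x,y:(180+(x+.5)/3.4-.5,110+(y+.5)/3.4-.5)
print("cams",ray(T,(0,0))[0],ray(S,(0,0))[0])
for n,a,b in [("barL",(65,73),(338,402)),("barR",(186,91),(292,323)),
 ("tip2",(568,46),(72,187)),("tip1",(434,52),(133,266)),("tip0",(292,58),(199,350)),
 ("foot2",(553,68),(78,247)),("foot1",(427,71),(136,327)),("foot0",(297,77),(200,413)),
 ("A-l",(333,265),(386,268)),("A-r",(400,263),(325,205)),
 ("B-l",(495,257),(303,178)),("B-r",(567,254),(246,117)),
 ("C-l",(626,250),(243,112)),("C-r",(703,246),(187,51)),
 ("ball",(31,355),(602,430)),
 ("boardUpL",(305,340),(437,257)),("boardUpR",(743,320),(224,32))]:
    X,e=tri((T,t(*a)),(S,s(*b)));print(n,X,np.round(e,4))
# mat & stand
k=blobs(mask(T,(108,120,50),(125,255,255)))[0]
r=cv2.minAreaRect(np.vstack([q for q in blobs(mask(T,(108,120,50),(125,255,255)),20) if cv2.boundingRect(q)[0]<160]))
print("mat",[onz(T,p,.004) for p in cv2.boxPoints(r)],onz(T,r[0],.004)); 
r=cv2.minAreaRect(np.vstack([q for q in blobs(mask(S,(108,120,50),(125,255,255)),10) if cv2.boundingRect(q)[1]>270]))
print("mat scene", onz(S,(348.5,322.),.004), tri((T,(110.7,215.1)),(S,(349.7,321.6))))
print("standT",onz(T,(191.6,184.1),.06))
for p in [(65,15),(232,38),(205,206),(37,180)]: print(" st",onz(T,t(*p),.06))
E
```

```text
cams [ 0.4479 -0.0326  1.2588] [1.0053 0.8518 1.1541]
barL [0.6017 0.179  0.2142] [0.0011 0.0011]
barR [0.5907 0.0819 0.2029] [0.0008 0.0008]
tip2 [ 0.6544 -0.2516  0.1032] [0.0009 0.0009]
tip1 [ 0.6449 -0.1295  0.1016] [0.0002 0.0002]
tip0 [ 0.6361 -0.002   0.1089] [0.0012 0.0012]
foot2 [ 0.6507 -0.2554  0.0161] [0.0043 0.0043]
foot1 [ 0.6433 -0.1317  0.015 ] [0.0026 0.0026]
foot0 [ 0.6341 -0.0058  0.0176] [0.0031 0.0031]
A-l [ 0.4419 -0.0369  0.0915] [0.0107 0.0107]
A-r [ 0.4563 -0.1028  0.1208] [0.0029 0.0029]
B-l [ 0.4523 -0.1829  0.0906] [0.0108 0.0108]
B-r [ 0.4671 -0.2494  0.1218] [0.0024 0.0024]
C-l [ 0.4607 -0.3011  0.0903] [0.0117 0.0117]
C-r [ 0.4765 -0.3689  0.1242] [0.002 0.002]
ball [0.3666 0.2219 0.0962] [0.0016 0.0016]
boardUpL [ 0.3841 -0.0197  0.094 ] [0.0006 0.0006]
boardUpR [ 0.4123 -0.4134  0.0967] [0.0027 0.0027]
mat [array([0.4141, 0.4929, 0.004 ]), array([0.5939, 0.4817, 0.004 ]), array([0.5757, 0.3008, 0.004 ]), array([0.3959, 0.3144, 0.004 ])] [0.4943 0.3975 0.004 ]
mat scene [0.5029 0.3985 0.004 ] (array([0.496 , 0.3985, 0.0003]), [0.002007028577118904, 0.002007028577118935])
standT [0.5901 0.1453 0.06  ]
 st [0.678  0.2132 0.06  ]
 st [0.6604 0.0566 0.06  ]
 st [0.5025 0.0766 0.06  ]
 st [0.5228 0.2324 0.06  ]
```

```bash
cat >> h.py <<'E'
from scipy.spatial.transform import Rotation as Ro
def Rt(heading,pitch=90):
    """tool x heading (deg) when tool z is down; pitch=deg of tool z below horizontal, tool y fixed (tilts tool z away from tool-x side)"""
    h=np.radians(heading);x=np.array([np.cos(h),np.sin(h),0]);z=np.array([0,0,-1.]);y=np.cross(z,x)
    return Ro.from_rotvec(y*-np.radians(90-pitch))*Ro.from_matrix(np.c_[x,y,z])
def rows(wps,start=None):
    """wps: list of (pos,Rot); prints rows relative to start (default measured)"""
    from bench import status
    if start is None:
        s=status.observe();p0=s["tcp_pos"];R0=Ro.from_quat(s["ee_rot"]);print("at",np.round(p0,4),"t",s["t"],"j",np.round(s["joint_positions"],2))
    else:p0,R0=start
    for p,R in wps:
        print(np.round(np.r_[R0.inv().apply(np.array(p)-p0)/.3,(R0.inv()*R).as_rotvec()/np.pi],3).tolist())
E
python3 - <<'E'
from h import *
D=Rt(180)
a=((.305,.218,.2),D);b=((.305,.218,.08),D)
rows([a]);rows([((.305,.22,.08),D),((.435,.22,.08),D),((.30,.22,.08),D),((.435,.22,.25),D)],(np.array(a[0]),D))
E
```

```text
at [0.2183 0.5315 0.2305] t 0.1 j [1.04 0.31 0.05 1.3  0.   1.43]
[-0.664, -0.856, 0.103, -0.001, -0.0, -0.124]
[0.0, 0.007, 0.4, 0.0, 0.0, 0.0]
[-0.433, 0.007, 0.4, 0.0, 0.0, 0.0]
[0.017, 0.007, 0.4, 0.0, 0.0, 0.0]
[-0.433, 0.007, -0.167, 0.0, 0.0, 0.0]
```

>>> {"fn": "carry_out", "kwargs": {
  "moves": [
    [-0.664,-0.856,0.103,0,0,-0.124,-1],
    [-0.664,-0.856,0.103,0,0,-0.124,-1],
    [-0.664,-0.856,0.103,0,0,-0.124,-1],
    [-0.664,-0.856,0.103,0,0,-0.124,-1],
    [-0.664,-0.856,0.103,0,0,-0.124,-1],
    [-0.664,-0.856,0.103,0,0,-0.124,-1],
    [-0.664,-0.856,0.103,0,0,-0.124,-1],
    [-0.664,-0.856,0.103,0,0,-0.124,-1]
  ]
}}

```text
t: 0.77
tcp_pos: [0.3047, 0.2165, 0.1999]
ee_rot: [-0.0, 1.0, -0.0, -0.0]
wrist_force: [0.0, -0.6, 0.0]
gripper_width: -0.0001
gripper_force: 0.0
```

>>> {"fn": "carry_out", "kwargs": {
  "moves": [
    [0,0.007,0.1,0,0,0,-1],
    [0,0.007,0.2,0,0,0,-1],
    [0,0.007,0.3,0,0,0,-1],
    [0,0.007,0.4,0,0,0,-1],
    [0,0.007,0.4,0,0,0,-1],
    [0,0.007,0.4,0,0,0,-1],
    [0,0.007,0.4,0,0,0,-1],
    [0,0.007,0.4,0,0,0,-1]
  ]
}}

```text
t: 1.43
tcp_pos: [0.3066, 0.2215, 0.0821]
ee_rot: [-0.0, 1.0, 0.001, 0.001]
wrist_force: [0.4, 0.3, 0.8]
gripper_width: -0.0001
gripper_force: 0.0
```

>>> {"fn": "carry_out", "kwargs": {
  "moves": [
    [-0.07,0,0,0,0,0,-1],
    [-0.14,0,0,0,0,0,-1],
    [-0.2,0,0,0,0,0,-1],
    [-0.25,0,0,0,0,0,-1],
    [-0.3,0,0,0,0,0,-1],
    [-0.35,0,0,0,0,0,-1],
    [-0.38,0,0,0,0,0,-1],
    [-0.4,0,0,0,0,0,-1]
  ]
}}

```text
t: 2.1
tcp_pos: [0.4112, 0.2202, 0.0798]
ee_rot: [-0.001, 1.0, 0.0, -0.014]
wrist_force: [-49.5, 3.0, 39.7]
gripper_width: -0.0004
gripper_force: 25.7
```

```bash
python3 - <<'E'
from h import *
from bench import status,optics
s=status.observe();print(s["tcp_pos"],s["wrist_force"])
T=optics.capture("top");S=optics.capture("scene")
for c,n in((T,"T"),(S,"S")):
    for k in blobs(mask(c,(0,120,60),(8,255,255)),4)[1:]:
        m=cv2.moments(k);print(n,m['m10']/m['m00'],m['m01']/m['m00'],cv2.contourArea(k),onz(c,(m['m10']/m['m00'],m['m01']/m['m00']),.095))
E
```

```text
[0.41118776 0.22020639 0.07984518] [-49.46731063   2.98515286  39.73842242]
T 502.3671497584541 370.3655394524959 103.5 [ 0.07957398 -0.75310312  0.095     ]
T 501.6521739130435 350.2463768115942 11.5 [ 0.13467939 -0.75278049  0.095     ]
T 164.19298245614036 234.80701754385964 9.5 [0.43825893 0.21253292 0.095     ]
T 8.755555555555555 56.55555555555555 7.5 [0.95024842 0.69092232 0.095     ]
T 24.047619047619044 39.83333333333333 7.0 [1.00286267 0.65024021 0.095     ]
T 9.694444444444445 37.333333333333336 6.0 [1.0091431 0.6927287 0.095    ]
T 17.75 56.291666666666664 4.0 [0.95189989 0.66483541 0.095     ]
T 42.125 46.625 4.0 [0.98377159 0.59591937 0.095     ]
T 9.5 45.875 4.0 [0.98293008 0.6912752  0.095     ]
S 503.3465298142717 183.15493646138805 341.0 [-0.18006153  0.2545745   0.095     ]
S 441.7864077669903 79.59708737864078 103.0 [-0.42227171 -0.2982831   0.095     ]
S 335.62835249042143 244.0038314176245 43.5 [0.43716376 0.21695401 0.095     ]
```

>>> {"fn": "carry_out", "kwargs": {
  "moves": [
    [0.07,0,0,0,0,0,-1],
    [0.14,0,0,0,0,0,-1],
    [0.25,0,0,0,0,0,-1],
    [0.25,0,-0.13,0,0,0,-1],
    [0.25,0,-0.26,0,0,0,-1],
    [0.25,0,-0.39,0,0,0,0],
    [0.25,0,-0.52,0,0,0,1],
    [0.25,0,-0.65,0,0,0,1]
  ]
}}

```text
t: 2.87
tcp_pos: [0.35, 0.221, 0.2794]
ee_rot: [-0.0, 1.0, 0.001, 0.002]
wrist_force: [0.3, 0.2, 0.2]
gripper_width: 0.0357
gripper_force: 0.0
```

```bash
python3 - <<'E'
from h import *
from bench import status,optics
T=optics.capture("top");S=optics.capture("scene")
P={}
for c,n in((T,"T"),(S,"S")):
    for k in blobs(mask(c,(0,120,60),(8,255,255)),4)[1:]:
        m=cv2.moments(k);u=(m['m10']/m['m00'],m['m01']/m['m00'])
        if 150<u[0]<180 or 320<u[0]<370: P[n]=u;print(n,u)
if len(P)==2: print(tri((T,P["T"]),(S,P["S"])))
B=np.array([.5962,.1305]);H=Rt(90-6.5)
rows([((B[0],B[1],.28),H)])
rows([((B[0],B[1],.19),H)],(np.array([B[0],B[1],.28]),H))
W=optics.capture("wrist");W["fish"]=1;print(W["camera_matrix"][0,0],ray(W,W["camera_matrix"][:2,2]))
E
```

```text
T (162.17460317460316, 236.56613756613757)
S (335.7543859649123, 244.29824561403507)
(array([0.43461389, 0.21750373, 0.09279248]), [0.0018038912506823108, 0.0018038912506823143])
at [0.3535 0.2223 0.2838] t 2.9667 j [ 0.37 -0.02 -0.22  1.36  0.    0.37]
[-0.809, -0.306, 0.022, 0.005, 0.002, 0.536]
[0.0, 0.0, 0.3, 0.0, 0.0, 0.0]
297.3186396354542 (array([0.26895369, 0.22165588, 0.42509215]), array([ 0.3362762 ,  0.00551521, -0.94174726]))
```

```bash
python3 - <<'E'
from h import *
d=pickle.load(open("c0.pkl","rb"));T=d["top"];S=d["scene"];P={}
for c,n in((T,"T"),(S,"S")):
    for k in blobs(mask(c,(0,120,60),(8,255,255)),4)[1:]:
        m=cv2.moments(k);u=(m['m10']/m['m00'],m['m01']/m['m00'])
        if 150<u[0]<180 and u[1]>220 or 345<u[0]<370: P[n]=u;print(n,u)
print(tri((T,P["T"]),(S,P["S"])))
E
```

```text
T (158.66666666666666, 260.44242424242424)
S (356.8148148148148, 235.95767195767195)
(array([0.36729633, 0.22311332, 0.09872146]), [0.001811375374435725, 0.0018113753744356672])
```

```bash
python3 - <<'E'
from h import *
from bench import optics
c=optics.capture("wrist");c["fish"]=1
for k in blobs(mask(c,(0,120,60),(8,255,255)),4):
    m=cv2.moments(k);u=(m['m10']/m['m00'],m['m01']/m['m00']);print(u,cv2.contourArea(k),onz(c,u,.092))
for k in blobs(mask(c,(60,60,30),(85,255,255)),30):
    m=cv2.moments(k);u=(m['m10']/m['m00'],m['m01']/m['m00']);print("green",u,cv2.contourArea(k),onz(c,u,.025),[onz(c,p,.025) for p in cv2.boxPoints(cv2.minAreaRect(k))])
cv2.imwrite("pics/w1.png",cv2.resize(c["img"],(800,600)))
E
```

```text
(249.85002929115404, 231.58816637375512) 284.5 [0.43433947 0.21785742 0.092     ]
(16.57207207207207, 365.0855855855856) 37.0 [ 0.85476295 -0.39152888  0.092     ]
(509.9122807017543, 246.8771929824561) 19.0 [0.48471973 0.6785204  0.092     ]
green (480.9169221684722, 62.998092253185256) 7338.5 [0.18460333 0.58883203 0.025     ] [array([0.09321197, 0.52178787, 0.025     ]), array([0.04467822, 0.67742146, 0.025     ]), array([0.28905504, 0.68289167, 0.025     ]), array([0.30436705, 0.52727981, 0.025     ])]
green (252.28311091978762, 180.11206772851196) 1161.5 [0.38800385 0.22081649 0.025     ] [array([0.42757673, 0.19286296, 0.025     ]), array([0.35490541, 0.19887231, 0.025     ]), array([0.35819713, 0.24723378, 0.025     ]), array([0.43124636, 0.24389825, 0.025     ])]
```

View pics/w1.png

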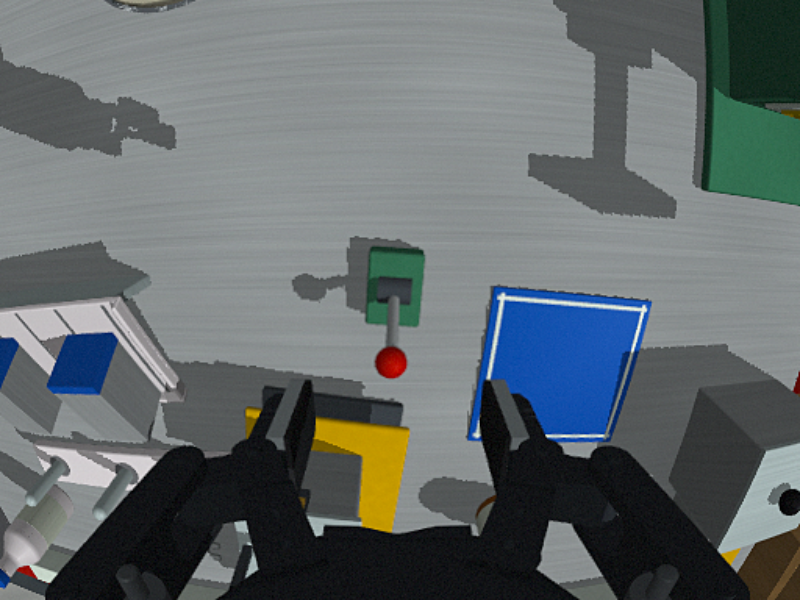

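Wrist view: the red ball at (391,362) leans away past its block, whose far edge is at (393,326). It stopped against about 49 N, so the lever is on its stop and off. Next, the canister.

>>> {"fn": "carry_out", "kwargs": {
  "moves": [
    [-0.1,-0.038,0.0,0,0,0.039,1],
    [-0.2,-0.076,0.0,0,0,0.078,1],
    [-0.3,-0.115,0.0,0,0,0.117,1],
    [-0.4,-0.153,0.0,0,0,0.156,1],
    [-0.5,-0.19,0.0,0,0,0.195,1],
    [-0.6,-0.23,0.0,0,0,0.234,1],
    [-0.65,-0.25,0.0,0,0,0.273,1],
    [-0.7,-0.27,0.0,0,0,0.31,1]
  ]
}}

```text
t: 3.73
tcp_pos: [0.5609, 0.1388, 0.2737]
ee_rot: [0.471, 0.882, -0.001, -0.001]
wrist_force: [-0.9, 1.1, -0.6]
gripper_width: 0.0854
gripper_force: 0.0
```

```bash
python3 - <<'E'
from h import *
from bench import optics
c=optics.capture("wrist");c["fish"]=1;pickle.dump(c,open("w2.pkl","wb"))
cv2.imwrite("pics/w2.png",cv2.resize(c["img"],(800,600)))
B=np.array([.5962,.1305]);H=Rt(90-6.5)
rows([((B[0],B[1],.28),H)])
E
```

```text
at [0.5632 0.1378 0.2732] t 3.7833 j [ 0.1   0.32  0.15  1.41 -0.    1.09]
[-0.081, 0.078, -0.023, -0.0, 0.0, 0.222]
```

View pics/w2.png

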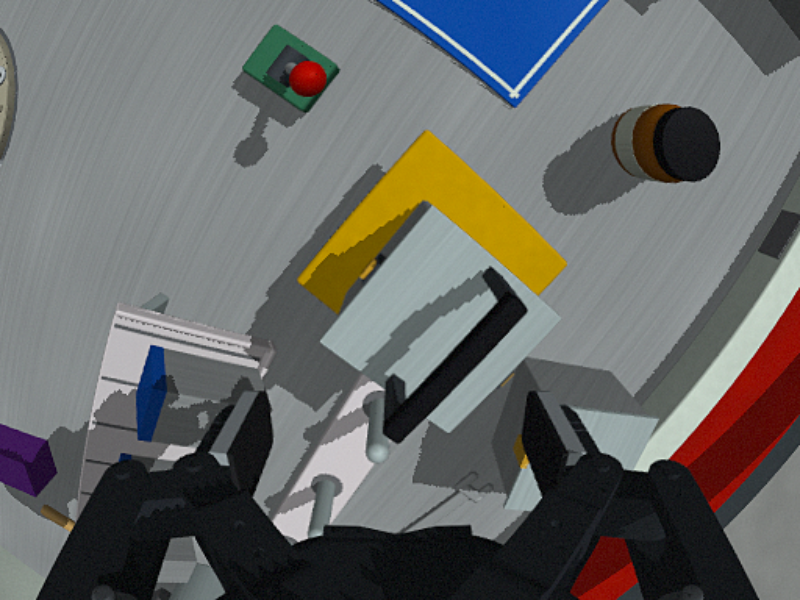

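Wrist view: canister bar from (515,303) to (397,432), lid below it, yellow plate at (430,200).

```bash
python3 - <<'E'
from h import *
W=pickle.load(open("w2.pkl","rb"));T=pickle.load(open("c0.pkl","rb"))["top"]
w=lambda x,y:((x+.5)/1.5625-.5,(y+.5)/1.5625-.5)
t=lambda x,y:(150+(x+.5)/3.2-.5,150+(y+.5)/3.2-.5)
for a,b in [((516,301),(65,73)),((396,430),(186,91))]:
    print(onz(W,w(*a),.216),tri((W,w(*a)),(T,t(*b))))
for p in [(428,203),(562,319),(455,432),(321,342)]: print("lid",onz(W,w(*p),.156))
for p in [(378,454),(376,398)]: print("peg0 tip/foot",onz(W,w(*p),.105),onz(W,w(*p),.018))
E
```

```text
[0.59842442 0.18317544 0.216     ] (array([0.60237632, 0.18159549, 0.20549284]), [0.00045567716993472957, 0.0004556771699349891])
[0.59118647 0.0937945  0.216     ] (array([0.59377298, 0.08381075, 0.19998369]), [0.003483029829911575, 0.003483029829911608])
lid [0.54578201 0.1933737  0.156     ]
lid [0.65578383 0.18330255 0.156     ]
lid [0.64811333 0.07994711 0.156     ]
lid [0.53953985 0.08737793 0.156     ]
peg0 tip/foot [0.63431242 0.00160051 0.105     ] [ 0.66746287 -0.05615155  0.018     ]
peg0 tip/foot [0.60349115 0.04673275 0.105     ] [0.62802672 0.00159565 0.018     ]
```

```bash
python3 - <<'E'
from h import *
H=Rt(85)
rows([((.5972,.1345,.28),H),((.5972,.1345,.192),H)])
E
```

```text
at [0.5632 0.1378 0.2732] t 3.7833 j [ 0.1   0.32  0.15  1.41 -0.    1.09]
[-0.072, 0.089, -0.023, -0.0, 0.0, 0.213]
[-0.072, 0.089, 0.271, -0.0, 0.0, 0.213]
```

>>> {"fn": "carry_out", "kwargs": {
  "moves": [
    [-0.02,0.02,-0.023,0,0,0.039,1],
    [-0.04,0.05,-0.023,0,0,0.078,1],
    [-0.072,0.089,-0.023,0,0,0.117,1],
    [-0.072,0.089,-0.023,0,0,0.156,1],
    [-0.072,0.089,-0.023,0,0,0.195,1],
    [-0.072,0.089,-0.023,0,0,0.213,1],
    [-0.072,0.089,-0.023,0,0,0.213,1],
    [-0.072,0.089,-0.023,0,0,0.213,1]
  ]
}}

```text
t: 4.45
tcp_pos: [0.5937, 0.137, 0.2816]
ee_rot: [0.731, 0.682, -0.001, -0.001]
wrist_force: [-0.8, -0.6, 0.1]
gripper_width: 0.0856
gripper_force: 0.0
```

```bash
python3 - <<'E'
from h import *
from bench import optics
c=optics.capture("wrist");c["fish"]=1;pickle.dump(c,open("w3.pkl","wb"))
cv2.imwrite("pics/w3.png",cv2.resize(c["img"],(800,600)))
rows([((.5972,.1345,.192),Rt(85))])
E
```

```text
at [0.5938 0.137  0.2818] t 4.5 j [0.1  0.38 0.26 1.45 0.   1.74]
[-0.008, 0.012, 0.299, -0.0, 0.0, 0.006]
```

View pics/w3.png

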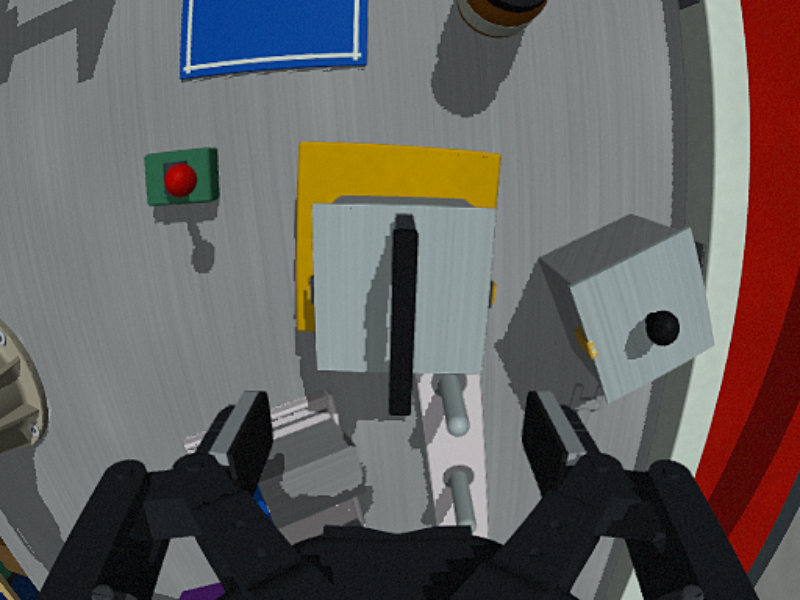

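Wrist view: the bar (col 402, rows 228–413) lies midway between the open fingers (265…530). Descending.

>>> {"fn": "carry_out", "kwargs": {
  "moves": [
    [-0.006,0.01,0.05,0,0,0.006,1],
    [-0.006,0.01,0.11,0,0,0.006,1],
    [-0.006,0.01,0.17,0,0,0.006,1],
    [-0.006,0.01,0.23,0,0,0.006,1],
    [-0.006,0.01,0.27,0,0,0.006,1],
    [-0.006,0.01,0.295,0,0,0.006,1],
    [-0.006,0.01,0.295,0,0,0.006,1],
    [-0.006,0.01,0.295,0,0,0.006,1]
  ],
  "force": 80
}}

```text
t: 5.17
tcp_pos: [0.597, 0.1349, 0.1939]
ee_rot: [0.738, 0.674, -0.0, -0.0]
wrist_force: [0.6, -0.5, -0.0]
gripper_width: 0.0855
gripper_force: 0.0
```

>>> {"fn": "carry_out", "kwargs": {
  "moves": [
    [0,0,0,0,0,0,-0.3],
    [0,0,0,0,0,0,-0.6],
    [0,0,0,0,0,0,-0.8],
    [0,0,0,0,0,0,-1],
    [0,0,0,0,0,0,-1],
    [0,0,0,0,0,0,-1],
    [0,0,0,0,0,0,-1],
    [0,0,0,0,0,0,-1]
  ],
  "force": 80
}}

```text
t: 5.83
tcp_pos: [0.5966, 0.1349, 0.1941]
ee_rot: [0.739, 0.674, -0.0, -0.0]
wrist_force: [-3.4, 0.8, 3.4]
gripper_width: 0.0104
gripper_force: 78.9
```

>>> {"fn": "carry_out", "kwargs": {
  "moves": [
    [0,0,-0.03,0,0,0,-1],
    [0,0,-0.07,0,0,0,-1],
    [0,0,-0.12,0,0,0,-1],
    [0,0,-0.17,0,0,0,-1],
    [0,0,-0.21,0,0,0,-1],
    [0,0,-0.24,0,0,0,-1],
    [0,0,-0.24,0,0,0,-1],
    [0,0,-0.24,0,0,0,-1]
  ]
}}

```text
t: 6.5
tcp_pos: [0.5974, 0.1348, 0.2653]
ee_rot: [0.739, 0.674, -0.0, -0.0]
wrist_force: [0.2, 0.4, -8.4]
gripper_width: 0.0106
gripper_force: 78.7
```

```bash
python3 - <<'E'
from h import *
from bench import status
s=status.observe();print(s["wrist_force"],s["torque"],s["gripper_width"])
H=Rt(86)
rows([((.496,.398,.27),H)])
E
```

```text
[ 0.24618514  0.40793293 -8.41918302] [-0.00254381  0.04382623  0.01197384] 0.010579538436785758
at [0.5974 0.1348 0.2653] t 6.5 j [0.09 0.38 0.23 1.42 0.   1.75]
[0.843, -0.417, -0.015, -0.0, 0.0, -0.007]
```

>>> {"fn": "carry_out", "kwargs": {
  "moves": [
    [0.06,-0.03,-0.015,0,0,0,-1],
    [0.15,-0.075,-0.015,0,0,0,-1],
    [0.27,-0.135,-0.015,0,0,0,-1],
    [0.39,-0.195,-0.015,0,0,0,-1],
    [0.51,-0.255,-0.015,0,0,0,-1],
    [0.63,-0.315,-0.015,0,0,0,-1],
    [0.74,-0.365,-0.015,0,0,0,-1],
    [0.81,-0.4,-0.015,0,0,-0.005,-1]
  ]
}}

```text
t: 7.17
tcp_pos: [0.4975, 0.3912, 0.2685]
ee_rot: [0.732, 0.681, -0.001, -0.001]
wrist_force: [0.2, 0.5, -7.4]
gripper_width: 0.01
gripper_force: 78.6
```

>>> {"fn": "carry_out", "kwargs": {
  "moves": [
    [0.02,-0.01,0,0,0,0,-1],
    [0.033,-0.017,0,0,0,0,-1],
    [0.033,-0.017,0,0,0,0,-1],
    [0.033,-0.017,0,0,0,0,-1],
    [0.033,-0.017,0,0,0,0,-1],
    [0.033,-0.017,0,0,0,0,-1],
    [0.033,-0.017,0,0,0,0,-1],
    [0.033,-0.017,0,0,0,0,-1]
  ]
}}

```text
t: 7.83
tcp_pos: [0.4961, 0.3973, 0.2705]
ee_rot: [0.734, 0.679, 0.0, 0.0]
wrist_force: [0.0, -0.3, -6.9]
gripper_width: 0.0099
gripper_force: 78.7
```

```bash
python3 - <<'E'
from h import *
from bench import optics
W=optics.capture("wrist");W["fish"]=1
ks=[k for k in blobs(mask(W,(108,120,50),(125,255,255)),20)]
for k in ks: 
    x,y,w,h=cv2.boundingRect(k);print((x,y,w,h),cv2.contourArea(k))
cv2.imwrite("pics/w4.png",cv2.resize(W["img"],(800,600)));pickle.dump(W,open("w4.pkl","wb"))
T=optics.capture("top");cv2.imwrite("pics/t4.png",T["img"])
rows([((.496,.398,.064),Rt(86))])
E
```

```text
(197, 100, 114, 37) 3474.0
(189, 92, 130, 51) 841.0
at [0.4959 0.3976 0.2705] t 7.9333 j [0.55 0.43 0.31 1.45 0.   2.2 ]
[0.001, 0.0, 0.688, 0.0, -0.0, -0.002]
```

View pics/w4.png

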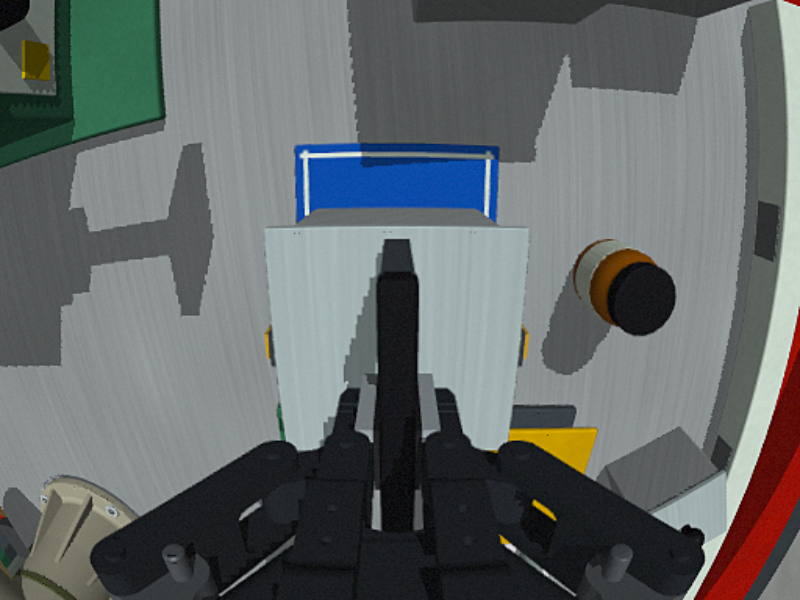

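Wrist view: the canister is held square over the blue mat, whose far edge spans (296…498,150), and is well aligned. Lowering slowly.

>>> {"fn": "carry_out", "kwargs": {
  "moves": [
    [0,0,0.05,0,0,0,-1],
    [0,0,0.12,0,0,0,-1],
    [0,0,0.2,0,0,0,-1],
    [0,0,0.28,0,0,0,-1],
    [0,0,0.34,0,0,0,-1],
    [0,0,0.38,0,0,0,-1],
    [0,0,0.4,0,0,0,-1],
    [0,0,0.41,0,0,0,-1]
  ]
}}

```text
t: 8.6
tcp_pos: [0.4951, 0.3976, 0.1462]
ee_rot: [0.733, 0.68, -0.001, -0.0]
wrist_force: [0.4, -0.4, -7.2]
gripper_width: 0.0105
gripper_force: 78.6
```

>>> {"fn": "carry_out", "kwargs": {
  "moves": [
    [0,0,0.005,0,0,0,-1],
    [0,0,0.01,0,0,0,-1],
    [0,0,0.015,0,0,0,-1],
    [0,0,0.02,0,0,0,-1],
    [0,0,0.025,0,0,0,-1],
    [0,0,0.028,0,0,0,-1],
    [0,0,0.03,0,0,0,-1],
    [0,0,0.03,0,0,0,-1]
  ]
}}

```text
t: 9.27
tcp_pos: [0.4955, 0.398, 0.1382]
ee_rot: [0.733, 0.68, -0.0, -0.0]
wrist_force: [0.2, -0.3, -5.8]
gripper_width: 0.0101
gripper_force: 78.6
```

>>> {"fn": "carry_out", "kwargs": {
  "moves": [
    [0,0,0.003,0,0,0,-1],
    [0,0,0.006,0,0,0,-1],
    [0,0,0.008,0,0,0,-1],
    [0,0,0.008,0,0,0,-1],
    [0,0,0.008,0,0,0,-0.8],
    [0,0,0.008,0,0,0,-0.5],
    [0,0,0.008,0,0,0,0],
    [0,0,0.008,0,0,0,1]
  ],
  "force": 30
}}

```text
t: 9.93
tcp_pos: [0.4966, 0.3986, 0.1368]
ee_rot: [0.733, 0.68, 0.001, 0.0]
wrist_force: [0.3, 0.2, -0.1]
gripper_width: 0.0449
gripper_force: 0.0
```

>>> {"fn": "carry_out", "kwargs": {
  "moves": [
    [0,0,0,0,0,0,1],
    [0,0,0,0,0,0,1],
    [0,0,0,0,0,0,1],
    [0,0,0,0,0,0,1],
    [0,0,-0.1,0,0,0,1],
    [0,0,-0.23,0,0,0,1],
    [0,0,-0.36,0,0,0,1],
    [0,0,-0.45,0,0,0,1]
  ]
}}

```text
t: 10.6
tcp_pos: [0.496, 0.3983, 0.2746]
ee_rot: [0.733, 0.68, 0.002, 0.0]
wrist_force: [1.2, 0.9, 1.3]
gripper_width: 0.0856
gripper_force: 0.0
```

```bash
python3 - <<'E'
from h import *
from bench import optics
np.set_printoptions(precision=4,suppress=True)
T=optics.capture("top");S=optics.capture("scene");pickle.dump((T,S),open("c5.pkl","wb"))
a=cv2.resize(T["img"][140:300,70:400],None,fx=2.4,fy=2.4,interpolation=cv2.INTER_CUBIC)
cv2.imwrite("pics/t5.png",a)
d=pickle.load(open("c0.pkl","rb"))["top"]
t=lambda x,y:(150+(x+.5)/3.2-.5,150+(y+.5)/3.2-.5)
for n,p,q,l,r in[("A",(333,265),(400,263),(335,300),(400,297)),("B",(495,257),(567,254),(497,292),(563,288)),("C",(626,250),(703,246),(628,286),(700,281))]:
    u=[onz(d,t(*x),.127) for x in(p,q)];v=[onz(d,t(*x),.0755) for x in(l,r)]
    e=u[0]-u[1];f=v[0]-v[1]
    print(n,np.mean(u,0),np.linalg.norm(e),np.arctan2(-e[0],e[1]),"low",np.mean(v,0),np.linalg.norm(f),np.arctan2(-f[0],f[1]))
rows([((.496,.398,.3),Rt(150))])
E
```

```text
A [ 0.4522 -0.0717  0.127 ] 0.0585145790106079 0.05271395671390407 low [ 0.4212 -0.0751  0.0755] 0.059248840928367914 0.06826267576483697
B [ 0.463  -0.2156  0.127 ] 0.06331082783409199 0.06449534689692261 low [ 0.4322 -0.2233  0.0755] 0.06059908592970873 0.08255146647608334
C [ 0.4722 -0.333   0.127 ] 0.06810989918407274 0.0746892452730675 low [ 0.4409 -0.3463  0.0755] 0.06651141759389063 0.09120633828398847
at [0.4977 0.3994 0.2773] t 10.7 j [0.55 0.43 0.33 1.46 0.   2.2 ]
[-0.005, -0.005, -0.076, 0.004, -0.0, -0.357]
```

View pics/t5.png

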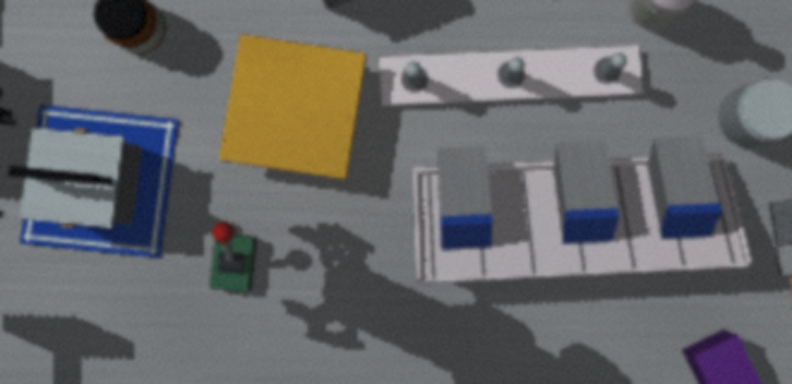

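The picture shows the canister standing on the mat at (70,178), lever away at (222,232), stand empty, and the three cups at (466,200), (588,195), (685,190). Moving to look at the cups.

>>> {"fn": "carry_out", "kwargs": {
  "moves": [
    [-0.118,-0.023,-0.08,0,0,-0.039,1],
    [-0.236,-0.046,-0.14,0,0,-0.078,1],
    [-0.354,-0.07,-0.187,0,0,-0.117,1],
    [-0.472,-0.093,-0.187,0,0,-0.156,1],
    [-0.59,-0.116,-0.187,0,0,-0.195,1],
    [-0.708,-0.139,-0.187,0,0,-0.234,1],
    [-0.826,-0.162,-0.187,0,0,-0.273,1],
    [-0.947,-0.185,-0.187,0,0,-0.31,1]
  ]
}}

```text
t: 11.37
tcp_pos: [0.4191, 0.1217, 0.3263]
ee_rot: [0.334, 0.943, -0.0, -0.0]
wrist_force: [0.7, 0.9, 0.2]
gripper_width: 0.0856
gripper_force: 0.0
```

```bash
python3 - <<'E'
from h import *
rows([((.38,-.1,.33),Rt(184))])
E
```

```text
at [0.4191 0.1217 0.3263] t 11.3667 j [ 0.1   0.03 -0.07  1.47  0.    0.78]
[-0.364, -0.656, -0.012, -0.0, -0.0, -0.239]
```

>>> {"fn": "carry_out", "kwargs": {
  "moves": [
    [-0.05,-0.09,-0.012,0,0,-0.039,1],
    [-0.1,-0.18,-0.012,0,0,-0.078,1],
    [-0.15,-0.27,-0.012,0,0,-0.117,1],
    [-0.2,-0.36,-0.012,0,0,-0.156,1],
    [-0.26,-0.46,-0.012,0,0,-0.195,1],
    [-0.32,-0.57,-0.012,0,0,-0.239,1],
    [-0.364,-0.656,-0.012,0,0,-0.239,1],
    [-0.364,-0.656,-0.012,0,0,-0.239,1]
  ]
}}

```text
t: 12.03
tcp_pos: [0.3789, -0.1024, 0.3297]
ee_rot: [-0.032, 0.999, -0.001, -0.001]
wrist_force: [-0.2, -0.4, -0.8]
gripper_width: 0.0857
gripper_force: 0.0
```

```bash
python3 - <<'E'
from h import *
from bench import optics
c=optics.capture("wrist");c["fish"]=1;pickle.dump(c,open("w6.pkl","wb"))
cv2.imwrite("pics/w6.png",cv2.resize(c["img"],(800,600)))
rows([((.4,-.22,.33),Rt(184))])
E
```

```text
at [ 0.379  -0.1014  0.3297] t 12.0833 j [-0.47 -0.05 -0.14  1.48 -0.   -0.53]
[-0.046, -0.399, -0.001, -0.0, -0.0, -0.003]
```

View pics/w6.png

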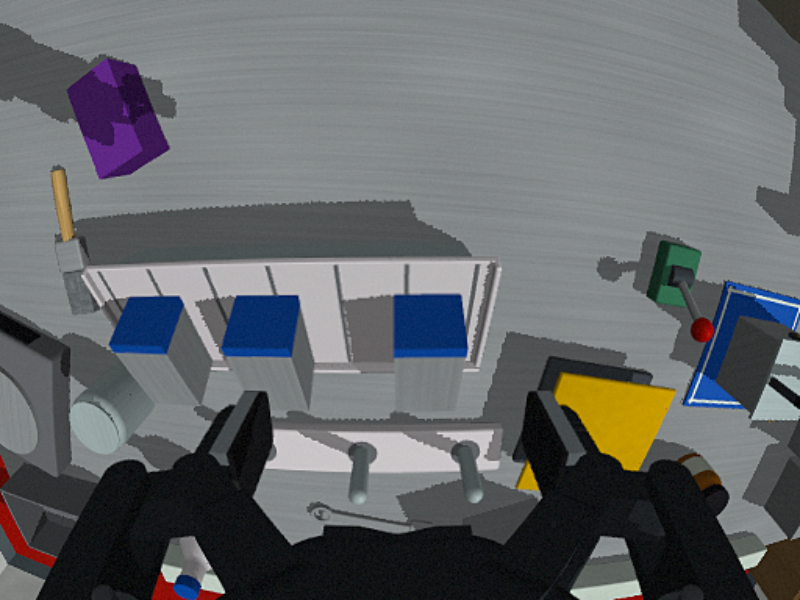

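Wrist view: three base faces at (147,322), (262,325), (430,322), board upper edge from (88,265) to (498,260), pegs at (360,490), (472,490), lever leaning away at (702,329). One more view for triangulation.

>>> {"fn": "carry_out", "kwargs": {
  "moves": [
    [-0.01,-0.08,0,0,0,0,1],
    [-0.02,-0.2,0,0,0,0,1],
    [-0.046,-0.32,0,0,0,0,1],
    [-0.046,-0.4,0,0,0,0,1],
    [-0.046,-0.4,0,0,0,0,1],
    [-0.046,-0.4,0,0,0,0,1],
    [-0.046,-0.4,0,0,0,0,1],
    [-0.046,-0.4,0,0,0,0,1]
  ]
}}

```text
t: 12.75
tcp_pos: [0.4012, -0.2158, 0.3305]
ee_rot: [-0.033, 0.999, 0.0, -0.0]
wrist_force: [-1.1, -0.3, 0.1]
gripper_width: 0.0854
gripper_force: 0.0
```

```bash
cat > cups.py <<'E'
from h import *
np.set_printoptions(precision=4,suppress=True)
def faces(c):
    hsv=cv2.cvtColor(c["img"],cv2.COLOR_BGR2HSV);m=cv2.inRange(hsv,(108,150,60),(125,255,255))
    out=[]
    for k in blobs(m,200):
        x,y,w,h=cv2.boundingRect(k)
        if x<2 or x+w>510: continue
        v=hsv[...,2][(m>0)&(np.indices(m.shape)[0]>=y)&(np.indices(m.shape)[0]<y+h)&(np.indices(m.shape)[1]>=x)&(np.indices(m.shape)[1]<x+w)]
        th,_=cv2.threshold(v.reshape(-1,1),0,255,cv2.THRESH_OTSU)
        sub=np.zeros_like(m);sub[y:y+h,x:x+w]=m[y:y+h,x:x+w]
        q=cv2.boxPoints(cv2.minAreaRect(k))
        per=cv2.arcLength(k,True)
        for e in(.03,.04,.05,.06):
            p=cv2.approxPolyDP(cv2.convexHull(k),e*per,True)[:,0]
            if len(p)==4:break
        out.append((p.astype(float),cv2.contourArea(k),th,np.percentile(v,[5,50,95])))
    return out
E
python3 - <<'E'
from cups import *
from bench import optics
c=optics.capture("wrist");c["fish"]=1;pickle.dump(c,open("w7.pkl","wb"))
for c in(pickle.load(open("w6.pkl","rb")),c):
    for f in faces(c): print(f[0].tolist(),f[1:]) 
E
```

```text
[[294.0, 189.0], [297.0, 228.0], [252.0, 228.0], [252.0, 189.0]] (1720.5, 123.0, array([ 98., 104., 146.]))
[[190.0, 189.0], [186.0, 228.0], [143.0, 226.0], [152.0, 189.0]] (1616.5, 123.0, array([ 98., 104., 147.]))
[[114.0, 190.0], [105.0, 226.0], [72.0, 224.0], [83.0, 190.0]] (1271.0, 124.0, array([ 98., 104., 146.]))
[[270.0, 179.0], [272.0, 217.0], [226.0, 217.0], [228.0, 179.0]] (1690.0, 128.0, array([102., 108., 152.]))
[[185.0, 179.0], [180.0, 218.0], [137.0, 215.0], [146.0, 180.0]] (1620.0, 128.0, array([102., 108., 153.]))
[[332.0, 179.0], [370.0, 179.0], [380.0, 215.0], [339.0, 217.0]] (1495.5, 128.0, array([ 94.45, 108.  , 153.  ]))
```

```bash
cat >> cups.py <<'E'
def quads(c):
    hsv=cv2.cvtColor(c["img"],cv2.COLOR_BGR2HSV);m=cv2.inRange(hsv,(108,150,60),(125,255,126))
    m=cv2.morphologyEx(m,cv2.MORPH_OPEN,np.ones((3,3),np.uint8));out=[]
    for k in blobs(m,400):
        x,y,w,h=cv2.boundingRect(k)
        if w>70 or h>70 or x<2 or x+w>510: continue
        hull=cv2.convexHull(k);per=cv2.arcLength(hull,True)
        for e in(.02,.03,.04,.05,.06,.08):
            p=cv2.approxPolyDP(hull,e*per,True)[:,0].astype(float)
            if len(p)<=4:break
        p=p[np.argsort(p[:,1])];out.append(np.r_[p[:2][np.argsort(p[:2,0])],p[2:][np.argsort(p[2:,0])]])
    return sorted(out,key=lambda q:q[0,0])  # C,B,A ; corners near(-y),near(+y) low edge, then upper edge
def pose(q):  # q 4 points 3d: lowR,lowL,upR,upL
    c=q.mean(0);ey=((q[1]-q[0])+(q[3]-q[2]))/2;eu=((q[2]-q[0])+(q[3]-q[1]))/2
    n=np.cross(ey,eu);n/=np.linalg.norm(n)
    return c,ey,eu,n
E
python3 - <<'E'
from cups import *
a,b=[pickle.load(open(f,"rb")) for f in("w6.pkl","w7.pkl")]
d=pickle.load(open("c0.pkl","rb"))
qa,qb=quads(a),quads(b)
for n,x,y in zip("CBA",qa,qb):
    P=[tri((a,u),(b,v)) for u,v in zip(x,y)]
    Q=np.array([p[0] for p in P]);c,ey,eu,nn=pose(Q)
    print(n,"c",c,"w",np.linalg.norm(ey),"h",np.linalg.norm(eu),"yaw",np.arctan2(-ey[0],ey[1]),"axis",nn,"err",np.array([p[1][0] for p in P]).max());print(Q[:,2])
    for cam,z in((a,x),(b,y)):
        L=np.mean([onz(cam,u,.0755) for u in z[:2]],0);U=np.mean([onz(cam,u,.127) for u in z[2:]],0)
        print("   planes low",L,"up",U, "yaws",[float(np.arctan2(-(onz(cam,z[i+1],h)-onz(cam,z[i],h))[0],(onz(cam,z[i+1],h)-onz(cam,z[i],h))[1])) for i,h in((0,.0755),(2,.127))])
E
sed -i 's/(125,255,126)/(125,255,126 if c["img"].max()else 0)/' cups.py; python3 - <<'E'
from cups import *
a=pickle.load(open("w6.pkl","rb"))
hsv=cv2.cvtColor(a["img"],cv2.COLOR_BGR2HSV)
print(hsv[185:235:3,270])
m=cv2.inRange(hsv,(108,150,60),(125,255,126));print([ (cv2.boundingRect(k),cv2.contourArea(k)) for k in blobs(m,20)])
E
```

```text
[[  0   5 188]
 [112 105 126]
 [107 255 105]
 [107 255 100]
 [109 217 106]
 [108 255 100]
 [106 248 105]
 [108 233 105]
 [107 255 103]
 [108 243 104]
 [108 243 104]
 [108 243 104]
 [111 211  99]
 [108 239 145]
 [108 255 147]
 [ 72  10 124]
 [ 85  12 125]]
[((252, 189, 47, 35), 1448.0), ((142, 189, 50, 40), 1392.0), ((70, 190, 47, 36), 1098.5), ((450, 187, 49, 56), 640.5), ((113, 368, 16, 12), 75.0), ((456, 182, 12, 31), 56.0), ((445, 216, 11, 23), 42.5)]
```

Hue noise is fragmenting the mask, so I'm widening the hue range.

```bash
sed -i 's/(108,150,60),(125,255,126 if c\["img"\].max()else 0)/(100,120,60),(125,255,126)/; s/cv2.MORPH_OPEN/cv2.MORPH_CLOSE/' cups.py; cat > m.py <<'E'
from cups import *
def est(a,b):
    for n,x,y in zip("CBA",quads(a),quads(b)):
        P=[tri((a,u),(b,v)) for u,v in zip(x,y)]
        Q=np.array([p[0] for p in P]);c,ey,eu,nn=pose(Q)
        print(n,"c",c,"w",np.linalg.norm(ey),"h",np.linalg.norm(eu),"yaw",np.arctan2(-ey[0],ey[1]),"axis",nn,"err",np.array([p[1][0] for p in P]).max());print(Q[:,2])
        for cam,z in((a,x),(b,y)):
            W=[onz(cam,u,h) for u,h in zip(z,(.0755,.0755,.127,.127))];e=W[1]-W[0];f=W[3]-W[2]
            print("   low",(W[0]+W[1])/2,"up",(W[2]+W[3])/2,"yaws",np.arctan2(-e[0],e[1]),np.arctan2(-f[0],f[1]))
E
python3 - <<'E'
from m import *
a,b=[pickle.load(open(f,"rb")) for f in("w6.pkl","w7.pkl")]
print(len(quads(a)),len(quads(b)));print(quads(a)[0])
q=quads(a);q=[z for z in q if z[0,0]<400];r=[z for z in quads(b) if z[0,0]<400]
import m;m.quads=lambda c:q if c is a else r
est(a,b)
E
```

```text
4 3
[[ 83. 190.]
 [116. 192.]
 [ 70. 220.]
 [106. 226.]]
C c [ 0.4587 -0.3398  0.0968] w 0.0599905489066553 h 0.0607423167051676 yaw -0.030262521028771888 axis [ 0.8526 -0.0657 -0.5184] err 0.0019526187076230204
[0.0733 0.0686 0.1249 0.1205]
   low [ 0.442  -0.3389  0.0755] up [ 0.4731 -0.3356  0.127 ] yaws 0.007880440980951144 -0.04816233739529484
   low [ 0.4406 -0.3404  0.0755] up [ 0.4718 -0.3371  0.127 ] yaws 0.08128087030941357 -0.03484030867661732
B c [ 0.4488 -0.2191  0.0976] w 0.059845915240507364 h 0.0604384110172087 yaw 0.0323792362905531 axis [ 0.8553  0.0291 -0.5173] err 0.00370621161742321
[0.0705 0.073  0.1246 0.1224]
   low [ 0.4316 -0.2193  0.0755] up [ 0.4648 -0.2165  0.127 ] yaws 0.06153209738446171 -0.05500489793990035
   low [ 0.4326 -0.2203  0.0755] up [ 0.461  -0.2184  0.127 ] yaws 0.06553128709955863 0.06682054856023739
A c [ 0.4372 -0.0719  0.1001] w 0.059060936388952934 h 0.0594876868120059 yaw 0.12369882029958065 axis [ 0.8586  0.1406 -0.4929] err 0.0015848716422479545
[0.0745 0.074  0.1217 0.1302]
   low [ 0.4222 -0.0728  0.0755] up [ 0.4505 -0.0708  0.127 ] yaws 0.06558361555426717 0.08383323813571712
   low [ 0.422  -0.0733  0.0755] up [ 0.4523 -0.0708  0.127 ] yaws 0.07737099944240969 0.14373175146572623
```

```bash
cat > plan.py <<'E'
from h import *
PITCH=47;YAW=4.0
def grasp(base,inset=.024,off=.005,yaw=YAW,pitch=PITCH):
    c,s=np.cos(np.radians(yaw)),np.sin(np.radians(yaw))
    a=np.array([.866*c,.866*s,-.5]);n=np.array([.5*c,.5*s,.866])
    R=Rt(180+yaw,pitch);tz=R.apply([0,0,1]);G=np.array(base)+inset*a+off*n+.019*tz
    return G,R,tz
E
python3 - <<'E'
from plan import *
g,R,tz=grasp((.4575,-.339,.098));print("tz",tz,"ty",R.apply([0,1,0]),"g",g)
p1=g-.11*tz+[0,0,.02]
rows([(p1,R)])
rows([(g-.1*tz,R),(g,R)],(p1,R))
E
```

```text
tz [ 0.68033705  0.0475738  -0.7313537 ] ty [-6.97564737e-02  9.97564050e-01  3.46944695e-18] g [ 0.49365369 -0.33647189  0.07643428]
at [ 0.4012 -0.2158  0.3307] t 12.8 j [-0.67  0.07 -0.02  1.49  0.   -0.74]
[-0.031, -0.423, 0.513, -0.0, -0.239, -0.001]
[0.045, 0.0, 0.082, 0.0, 0.0, 0.0]
[0.045, -0.0, 0.415, 0.0, 0.0, 0.0]
```

>>> {"fn": "carry_out", "kwargs": {
  "moves": [
    [-0.01,-0.07,0,0,-0.039,0,1],
    [-0.02,-0.14,0,0,-0.078,0,1],
    [-0.031,-0.21,0,0,-0.117,0,1],
    [-0.031,-0.28,0.1,0,-0.156,0,1],
    [-0.031,-0.35,0.2,0,-0.195,0,1],
    [-0.031,-0.423,0.3,0,-0.239,0,1],
    [-0.031,-0.423,0.41,0,-0.239,0,1],
    [-0.031,-0.423,0.513,0,-0.239,0,1]
  ]
}}

```text
t: 13.47
tcp_pos: [0.417, -0.3428, 0.1744]
ee_rot: [-0.028, 0.93, 0.012, 0.367]
wrist_force: [-0.8, 0.4, -0.6]
gripper_width: 0.0854
gripper_force: 0.0
```

```bash
python3 - <<'E'
from plan import *
from bench import optics
c=optics.capture("wrist");c["fish"]=1;pickle.dump(c,open("w8.pkl","wb"))
cv2.imwrite("pics/w8.png",cv2.resize(c["img"],(800,600)))
from cups import quads,tri
for q in quads(c): print(np.round(q).tolist())
b=pickle.load(open("w7.pkl","rb"))
for q in quads(c):
  for r in quads(b):
    P=[tri((c,u),(b,v)) for u,v in zip(q,r)]
    if max(p[1][0] for p in P)<.006: print(np.mean([p[0] for p in P],0),[p[1][0] for p in P])
g,R,tz=grasp((.4575,-.339,.098));rows([(g-.1*tz,R),(g,R)])
E
```

```text
[[487.0, 150.0], [497.0, 149.0], [487.0, 207.0], [499.0, 206.0]]
at [ 0.4159 -0.339   0.1684] t 13.5167 j [-1.22  0.05 -0.66  0.61  0.71 -1.19]
[0.019, -0.01, 0.068, 0.001, -0.001, -0.004]
[0.018, -0.011, 0.401, 0.001, -0.001, -0.004]
```

View pics/w8.png

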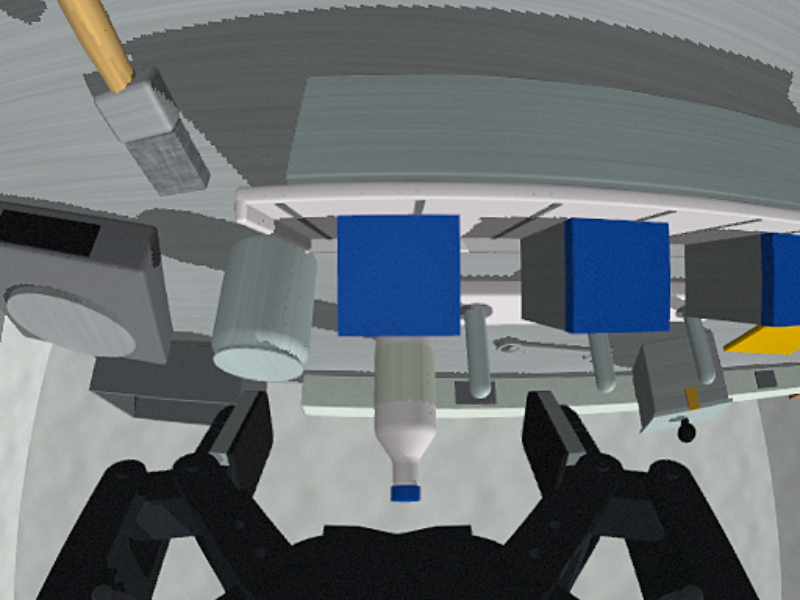

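Wrist view: cup C's base face (338–460, 215–336) sits centred (col 399) between the fingers (270…527). Going in.

>>> {"fn": "carry_out", "kwargs": {
  "moves": [
    [0.015,-0.008,0.05,0,0,-0.003,1],
    [0.018,-0.009,0.1,0,0,-0.004,1],
    [0.018,-0.009,0.16,0,0,-0.004,1],
    [0.018,-0.009,0.22,0,0,-0.004,1],
    [0.018,-0.009,0.28,0,0,-0.004,1],
    [0.018,-0.009,0.34,0,0,-0.004,1],
    [0.018,-0.009,0.38,0,0,-0.004,1],
    [0.018,-0.009,0.4,0,0,-0.004,1]
  ],
  "force": 40
}}

```text
t: 14.18
tcp_pos: [0.4982, -0.3394, 0.0855]
ee_rot: [-0.037, 0.93, 0.01, 0.367]
wrist_force: [0.7, 0.3, 0.0]
gripper_width: 0.0857
gripper_force: 0.0
```

```bash
python3 - <<'E'
from plan import *
g,R,tz=grasp((.4575,-.339,.098));rows([(g,R)])
from bench import status;print(status.observe()["wrist_force"])
E
```

```text
at [ 0.4982 -0.3394  0.0855] t 14.1833 j [-1.05  0.23 -0.73  0.23  0.66 -1.  ]
[0.031, 0.011, 0.012, -0.0, 0.0, 0.003]
[0.68934665 0.29963243 0.00754886]
```

>>> {"fn": "carry_out", "kwargs": {
  "moves": [
    [0.005,0.004,0.003,0,0,0.003,1],
    [0.01,0.008,0.006,0,0,0.003,1],
    [0.015,0.01,0.009,0,0,0.003,1],
    [0.02,0.01,0.01,0,0,0.003,1],
    [0.024,0.01,0.01,0,0,0.003,1],
    [0.024,0.01,0.01,0,0,0.003,1],
    [0.024,0.01,0.01,0,0,0.003,1],
    [0.024,0.01,0.01,0,0,0.003,1]
  ]
}}

```text
t: 14.85
tcp_pos: [0.4931, -0.3386, 0.0784]
ee_rot: [-0.031, 0.93, 0.011, 0.367]
wrist_force: [-0.1, -0.6, 0.1]
gripper_width: 0.0854
gripper_force: 0.0
```

```bash
python3 - <<'E'
from plan import *
g,R,tz=grasp((.4575,-.339,.098));rows([(g,R)])
from bench import status;print(status.observe()["wrist_force"])
E
```

```text
at [ 0.4931 -0.3386  0.0784] t 14.85 j [-1.06  0.24 -0.74  0.21  0.66 -0.99]
[0.003, 0.007, 0.006, -0.001, 0.0, -0.0]
[-0.11474282 -0.61972962  0.0929634 ]
```

>>> {"fn": "carry_out", "kwargs": {
  "moves": [
    [0,0.006,0,0,0,0,0.5],
    [0,0.006,0,0,0,0,0.2],
    [0,0.006,0,0,0,0,-0.2],
    [0,0.006,0,0,0,0,-1],
    [0,0.006,0,0,0,0,-1],
    [0,0.006,0,0,0,0,-1],
    [0,0.006,0,0,0,0,-1],
    [0,0.006,0,0,0,0,-1]
  ],
  "force": 45
}}

```text
t: 15.52
tcp_pos: [0.493, -0.3363, 0.0782]
ee_rot: [-0.031, 0.93, 0.011, 0.367]
wrist_force: [-4.6, 0.6, 4.5]
gripper_width: 0.0597
gripper_force: 47.3
```

```bash
cat >> plan.py <<'E'
PEG=np.array([[.6350,-.004],[.6440,-.1300],[.6525,-.2535]])  # from tips+feet
def place(off_tool_from_base,peg,rimz,yaw,pitch=PITCH+60):
    """off_tool_from_base: (along axis inset, normal offset) of TCP rel to base centre in cup frame -> TCP pose with cup mouth down over peg"""
    ax,no=off_tool_from_base
    R=Rt(180+yaw,pitch);c,s=np.cos(np.radians(yaw)),np.sin(np.radians(yaw))
    n=np.array([c,s,0.])   # board normal (.5,.866) turned by 60deg -> horizontal outward
    p=np.array([peg[0],peg[1],rimz+.110])+ax*np.array([0,0,-1.])+no*n
    return p,R
def inset(tcp,base,yaw=YAW):
    c,s=np.cos(np.radians(yaw)),np.sin(np.radians(yaw))
    a=np.array([.866*c,.866*s,-.5]);n=np.array([.5*c,.5*s,.866]);d=np.array(tcp)-np.array(base);return d@a,d@n
E
python3 - <<'E'
from plan import *
from bench import status
s=status.observe();print(s["wrist_force"],s["gripper_width"],s["gripper_force"])
o=inset(s["tcp_pos"],(.4575,-.339,.098));print(o)
p0=s["tcp_pos"];R=Ro.from_quat(s["ee_rot"])
up=p0+[-.02,0,.16]
rows([(p0+[0.0,0,.05],R),(up,R)])
P,RP=place(o,PEG[2],.135,-15);print(P);rows([(P,RP)],(up,R))
E
```

```text
[-4.63190534  0.59600522  4.51950979] 0.059705736110388895 47.33938422985375
(np.float64(0.040696947047463156), np.float64(0.0006743968941619625))
at [ 0.493  -0.3363  0.0782] t 15.5167 j [-1.06  0.23 -0.75  0.2   0.66 -0.99]
[-0.114, -0.0, -0.122, 0.0, 0.0, 0.0]
[-0.315, 0.003, -0.435, 0.0, 0.0, 0.0]
[ 0.65315142 -0.25367455  0.20430305]
[-0.375, 0.235, 0.504, 0.024, 0.33, 0.107]
```

>>> {"fn": "carry_out", "kwargs": {
  "moves": [
    [-0.03,0,-0.03,0,0,0,-1],
    [-0.07,0,-0.08,0,0,0,-1],
    [-0.114,0,-0.122,0,0,0,-1],
    [-0.16,0,-0.2,0,0,0,-1],
    [-0.22,0,-0.29,0,0,0,-1],
    [-0.27,0,-0.36,0,0,0,-1],
    [-0.315,0,-0.435,0,0,0,-1],
    [-0.315,0,-0.435,0,0,0,-1]
  ]
}}

```text
t: 16.18
tcp_pos: [0.4743, -0.3399, 0.2439]
ee_rot: [-0.033, 0.929, 0.008, 0.368]
wrist_force: [1.2, -1.1, -0.7]
gripper_width: 0.0597
gripper_force: 49.3
```

```bash
python3 - <<'E'
from plan import *
from bench import status
s=status.observe();print(s["wrist_force"],s["gripper_width"])
for yaw in(0,-15,4):
  P,RP=place((.0407,.0007),PEG[2],.135,yaw);rows([(P,RP)])
E
```

```text
[ 1.22187123 -1.09890349 -0.68050976] 0.0596974453896234
at [ 0.4743 -0.3399  0.2439] t 16.1833 j [-1.1   0.01 -0.52  0.68  0.68 -1.04]
[-0.359, 0.249, 0.515, 0.002, 0.335, 0.022]
at [ 0.4743 -0.3399  0.2439] t 16.1833 j [-1.1   0.01 -0.52  0.68  0.68 -1.04]
[-0.359, 0.248, 0.515, 0.022, 0.332, 0.107]
at [ 0.4743 -0.3399  0.2439] t 16.1833 j [-1.1   0.01 -0.52  0.68  0.68 -1.04]
[-0.359, 0.249, 0.515, -0.004, 0.335, -0.0]
```

```bash
python3 - <<'E'
from plan import *
from cups import *
T,S=pickle.load(open("c5.pkl","rb"))
# bottle cap (blue) triangulation
P={}
for c,n in((T,"T"),(S,"S")):
    for k in blobs(mask(c,(108,120,50),(125,255,255)),10):
        m=cv2.moments(k);u=(m['m10']/m['m00'],m['m01']/m['m00'])
        if n=="T" and 340<u[0]<370 and u[1]<140 or n=="S" and 150<u[0]<180: P[n]=u
print("bottle cap",tri((T,P["T"]),(S,P["S"])))
E
```

```text
bottle cap (array([ 0.7446, -0.315 ,  0.1845]), [0.0008628554935125943, 0.0008628554935124784])
```

>>> {"fn": "carry_out", "kwargs": {
  "moves": [
    [-0.045,0.03,0.02,0,0.036,0,-1],
    [-0.09,0.06,0.04,0,0.072,0,-1],
    [-0.135,0.09,0.08,0,0.108,0,-1],
    [-0.18,0.12,0.14,0,0.144,0,-1],
    [-0.225,0.15,0.2,0,0.18,0,-1],
    [-0.27,0.18,0.26,0,0.216,0,-1],
    [-0.315,0.21,0.32,0,0.252,0,-1],
    [-0.359,0.249,0.38,0,0.288,0,-1]
  ]
}}

```text
t: 16.85
tcp_pos: [0.6237, -0.2536, 0.2278]
ee_rot: [-0.034, 0.997, -0.004, -0.071]
wrist_force: [1.8, -1.0, -1.4]
gripper_width: 0.0594
gripper_force: 49.1
```

```bash
python3 - <<'E'
from plan import *
P,RP=place((.0407,.0007),PEG[2],.135,4);print(P);rows([(P,RP)])
E
```

```text
[ 0.65319829 -0.25345117  0.2043    ]
at [ 0.6237 -0.2536  0.2278] t 16.85 j [-0.47  0.64  0.55  1.6  -0.08 -0.53]
[-0.108, -0.006, 0.064, -0.001, 0.049, -0.001]
```

>>> {"fn": "carry_out", "kwargs": {
  "moves": [
    [-0.02,0,0.01,0,0.015,0,-1],
    [-0.05,-0.003,0.02,0,0.03,0,-1],
    [-0.08,-0.005,0.04,0,0.049,0,-1],
    [-0.105,-0.005,0.06,0,0.049,0,-1],
    [-0.107,-0.005,0.064,0,0.049,0,-1],
    [-0.107,-0.005,0.064,0,0.049,0,-1],
    [-0.107,-0.005,0.064,0,0.049,0,-1],
    [-0.107,-0.005,0.064,0,0.049,0,-1]
  ]
}}

```text
t: 17.52
tcp_pos: [0.6502, -0.2547, 0.2083]
ee_rot: [-0.032, 0.989, -0.006, -0.144]
wrist_force: [0.7, -0.1, -1.0]
gripper_width: 0.0595
gripper_force: 49.2
```

```bash
python3 - <<'E'
from plan import *
from bench import optics
T=optics.capture("top");S=optics.capture("scene");pickle.dump((T,S),open("c9.pkl","wb"))
a=cv2.resize(T["img"][150:250,200:380],None,fx=2.2,fy=2.2,interpolation=cv2.INTER_CUBIC);b=cv2.resize(S["img"][60:260,150:350],None,fx=1.98,fy=1.98,interpolation=cv2.INTER_CUBIC)
h=max(a.shape[0],b.shape[0]);o=np.zeros((h,a.shape[1]+b.shape[1],3),np.uint8);o[:a.shape[0],:a.shape[1]]=a;o[:b.shape[0],a.shape[1]:]=b
cv2.imwrite("pics/m9.png",o);print(o.shape)
P,RP=place((.0407,.0007),PEG[2],.135,4);rows([(P,RP)])
P,RP=place((.0407,.0007),PEG[2],.019,4);rows([(P,RP)])
E
```

```text
(396, 792, 3)
at [ 0.6504 -0.2548  0.2085] t 17.6167 j [-0.43  0.88  0.91  1.86 -0.14 -0.48]
[-0.013, 0.004, 0.011, -0.001, 0.003, -0.002]
at [ 0.6504 -0.2548  0.2085] t 17.6167 j [-0.43  0.88  0.91  1.86 -0.14 -0.48]
[-0.123, 0.005, 0.382, -0.001, 0.003, -0.002]
```

View pics/m9.png

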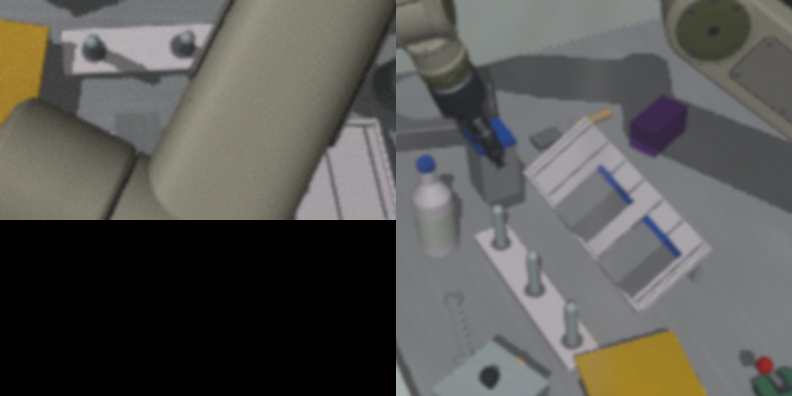

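The scene half shows cup C held mouth down at (498,180), right above the farthest peg (500,228). Bottle (437,215) is clear and the other two cups are still on the board. Lowering.

>>> {"fn": "carry_out", "kwargs": {
  "moves": [
    [-0.013,0.004,0.011,0,0.003,0,-1],
    [-0.03,0.004,0.06,0,0.003,0,-1],
    [-0.05,0.004,0.12,0,0.003,0,-1],
    [-0.068,0.004,0.18,0,0.003,0,-1],
    [-0.086,0.004,0.24,0,0.003,0,-1],
    [-0.1,0.005,0.3,0,0.003,0,-1],
    [-0.112,0.005,0.34,0,0.003,0,-1],
    [-0.112,0.005,0.34,0,0.003,0,-1]
  ]
}}

```text
t: 18.28
tcp_pos: [0.652, -0.2524, 0.0966]
ee_rot: [-0.032, 0.988, -0.005, -0.151]
wrist_force: [0.2, -0.2, -1.6]
gripper_width: 0.0595
gripper_force: 49.2
```

```bash
python3 - <<'E'
from plan import *
from bench import status
print(status.observe()["wrist_force"])
P,RP=place((.0407,.0007),PEG[2],.018,4);rows([(P,RP)])
E
```

```text
[ 0.20479957 -0.23954377 -1.59069727]
at [ 0.652  -0.2524  0.0966] t 18.2833 j [-0.42  0.89  0.66  1.61 -0.14 -0.47]
[-0.013, -0.004, 0.028, 0.0, -0.002, -0.001]
```

>>> {"fn": "carry_out", "kwargs": {
  "moves": [
    [-0.002,-0.003,0.006,0,0,0,-1],
    [-0.004,-0.003,0.012,0,0,0,-1],
    [-0.006,-0.003,0.018,0,0,0,-1],
    [-0.008,-0.003,0.024,0,0,0,-1],
    [-0.01,-0.003,0.028,0,0,0,-1],
    [-0.01,-0.003,0.032,0,0,0,-1],
    [-0.01,-0.003,0.032,0,0,0,-1],
    [-0.01,-0.003,0.032,0,0,0,-1]
  ]
}}

```text
t: 18.95
tcp_pos: [0.6537, -0.2536, 0.0879]
ee_rot: [-0.033, 0.988, -0.006, -0.15]
wrist_force: [0.1, -0.2, -0.5]
gripper_width: 0.0598
gripper_force: 49.2
```

>>> {"fn": "carry_out", "kwargs": {
  "moves": [
    [-0.003,0,0.006,0,0,0,-1],
    [-0.004,0,0.01,0,0,0,-1],
    [-0.004,0,0.01,0,0,0,-1],
    [-0.004,0,0.01,0,0,0,0.45],
    [-0.004,0,0.01,0,0,0,0.6],
    [-0.004,0,0.01,0,0,0,0.7],
    [-0.004,0,0.01,0,0,0,0.75],
    [-0.004,0,0.01,0,0,0,0.75]
  ]
}}

```text
t: 19.62
tcp_pos: [0.6541, -0.2537, 0.085]
ee_rot: [-0.033, 0.988, -0.006, -0.15]
wrist_force: [-0.1, -0.4, 0.5]
gripper_width: 0.075
gripper_force: 0.0
```

>>> {"fn": "carry_out", "kwargs": {
  "moves": [
    [0.02,0,-0.06,0,0,0,0.75],
    [0.05,0,-0.15,0,0,0,0.75],
    [0.09,0,-0.27,0,0,0,0.75],
    [0.13,0,-0.39,0,0,0,0.75],
    [0.17,0,-0.5,0,0,0,1],
    [0.21,0,-0.61,0,0,0,1],
    [0.21,0,-0.61,0,-0.03,0,1],
    [0.21,0,-0.61,0,-0.06,0,1]
  ]
}}

```text
t: 20.28
tcp_pos: [0.6515, -0.2549, 0.2755]
ee_rot: [-0.033, 0.996, -0.002, -0.084]
wrist_force: [2.8, -1.6, 0.2]
gripper_width: 0.0853
gripper_force: 0.0
```

```bash
python3 - <<'E'
from plan import *
from bench import optics
rows([((.40,-.2,.33),Rt(184))])
E
```

```text
at [ 0.6515 -0.2549  0.2755] t 20.2833 j [-0.45  0.77  0.9   1.84 -0.08 -0.51]
[0.843, 0.238, -0.041, 0.001, -0.053, -0.001]
```

>>> {"fn": "carry_out", "kwargs": {
  "moves": [
    [0.11,0.03,-0.041,0,-0.02,0,1],
    [0.22,0.06,-0.041,0,-0.04,0,1],
    [0.33,0.09,-0.041,0,-0.053,0,1],
    [0.44,0.12,-0.041,0,-0.053,0,1],
    [0.56,0.15,-0.041,0,-0.053,0,1],
    [0.68,0.19,-0.041,0,-0.053,0,1],
    [0.79,0.22,-0.041,0,-0.053,0,1],
    [0.843,0.238,-0.041,0,-0.053,0,1]
  ]
}}

```text
t: 20.95
tcp_pos: [0.3949, -0.1982, 0.3345]
ee_rot: [-0.032, 0.999, -0.001, 0.001]
wrist_force: [0.2, -0.0, -0.3]
gripper_width: 0.0855
gripper_force: 0.0
```

```bash
python3 - <<'E'
from cups import *
from plan import *
from bench import optics
c=optics.capture("wrist");c["fish"]=1;pickle.dump(c,open("w10.pkl","wb"))
cv2.imwrite("pics/w10.png",cv2.resize(c["img"],(800,600)))
for z in quads(c):
    W=[onz(c,u,h) for u,h in zip(z,(.0725,.0725,.1245,.1245))];e=W[1]-W[0];f=W[3]-W[2]
    print(z[0],"c",np.mean(W,0),"w",np.linalg.norm(e),np.linalg.norm(f),"yaw",np.arctan2(-e[0],e[1]),np.arctan2(-f[0],f[1]))
S=optics.capture("scene");cv2.imwrite("pics/s10.png",cv2.resize(S["img"][80:260,180:360],(720,720)[::1] if 0 else (600,600)))
g,R,tz=grasp((.448,-.219,.098));rows([(g-.11*tz+[0,0,.02],R)])
E
```

```text
[216. 181.] c [ 0.4473 -0.2194  0.0985] w 0.05983838040704886 0.0594753589605866 yaw 0.06411493392098629 0.06918302836743451
[320. 181.] c [ 0.4367 -0.0719  0.0985] w 0.06027038348844792 0.0637120694957512 yaw 0.04892044890079138 0.05290538966834064
at [ 0.3963 -0.1988  0.3348] t 21.05 j [-0.65  0.04 -0.03  1.49 -0.   -0.71]
[-0.037, -0.078, 0.527, -0.002, -0.238, -0.002]
```

View pics/w10.png

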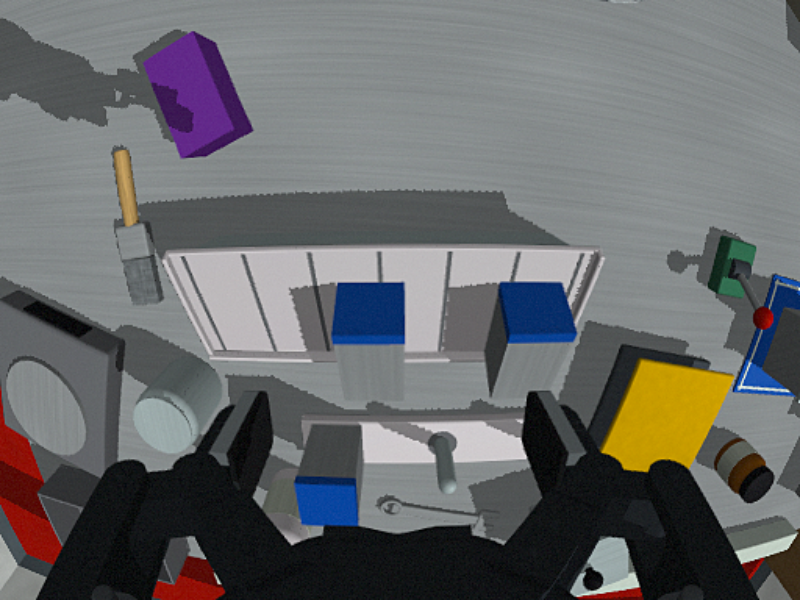

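Wrist view: cup C is seated upside down on its peg at (335,475), cups B (370,312) and A (538,312) are unmoved, lever off at (763,318). Next is cup B.

>>> {"fn": "carry_out", "kwargs": {
  "moves": [
    [-0.01,-0.02,0,0,-0.039,0,1],
    [-0.02,-0.04,0,0,-0.078,0,1],
    [-0.03,-0.06,0,0,-0.117,0,1],
    [-0.037,-0.078,0.1,0,-0.156,0,1],
    [-0.037,-0.078,0.2,0,-0.195,0,1],
    [-0.037,-0.078,0.31,0,-0.238,0,1],
    [-0.037,-0.078,0.42,0,-0.238,0,1],
    [-0.037,-0.078,0.527,0,-0.238,0,1]
  ]
}}

```text
t: 21.72
tcp_pos: [0.4095, -0.2216, 0.1717]
ee_rot: [-0.028, 0.93, 0.012, 0.365]
wrist_force: [-0.3, -0.8, -0.7]
gripper_width: 0.0856
gripper_force: 0.0
```

```bash
cat > chk.py <<'E'
from cups import *
from plan import *
from bench import optics
def chk(base):
    c=optics.capture("wrist");c["fish"]=1
    hsv=cv2.cvtColor(c["img"],cv2.COLOR_BGR2HSV);m=cv2.inRange(hsv,(100,120,50),(125,255,255))
    m=cv2.morphologyEx(m,cv2.MORPH_CLOSE,np.ones((3,3),np.uint8))
    for k in blobs(m,800):
        r=cv2.boundingRect(k);q=(r[0]+r[2]/2-.5,r[1]+r[3]/2-.5)
        o,d=ray(c,q);nrm=np.array([.864,.0606,-.5]);s=((np.array(base)-o)@nrm)/(d@nrm);print(r,"face centre",o+s*d)
    g,R,tz=grasp(base);rows([(g,R)])
E
python3 -c "
from chk import *
chk((.4475,-.2193,.098))"
```

```text
(214, 140, 80, 78) face centre [ 0.4487 -0.2191  0.1001]
(390, 143, 63, 73) face centre [ 0.4385 -0.0749  0.0999]
(194, 259, 49, 20) face centre [ 0.4864 -0.2454  0.162 ]
at [ 0.408  -0.2189  0.1661] t 21.7667 j [-1.11 -0.18 -0.89  0.53  0.68 -1.05]
[0.016, -0.011, 0.391, 0.0, -0.003, -0.004]
```

>>> {"fn": "carry_out", "kwargs": {
  "moves": [
    [0.01,-0.005,0.03,0,-0.003,-0.004,1],
    [0.02,-0.009,0.08,0,-0.003,-0.004,1],
    [0.03,-0.009,0.14,0,-0.003,-0.004,1],
    [0.034,-0.009,0.2,0,-0.003,-0.004,1],
    [0.034,-0.009,0.26,0,-0.003,-0.004,1],
    [0.034,-0.009,0.32,0,-0.003,-0.004,1],
    [0.034,-0.009,0.37,0,-0.003,-0.004,1],
    [0.034,-0.009,0.39,0,-0.003,-0.004,1]
  ]
}}

```text
t: 22.43
tcp_pos: [0.4853, -0.2206, 0.0817]
ee_rot: [-0.037, 0.928, 0.01, 0.37]
wrist_force: [0.4, -0.2, 0.4]
gripper_width: 0.0852
gripper_force: 0.0
```

```bash
python3 - <<'E'
from plan import *
g,R,tz=grasp((.448,-.2193,.099));rows([(g,R)])
E
```

```text
at [ 0.4853 -0.2206  0.0817] t 22.4333 j [-0.92  0.07 -0.97  0.05  0.61 -0.84]
[0.012, 0.013, 0.008, -0.001, 0.002, 0.003]
```

>>> {"fn": "carry_out", "kwargs": {
  "moves": [
    [0.005,0.006,0.004,0,0.002,0.003,1],
    [0.01,0.012,0.008,0,0.002,0.003,1],
    [0.01,0.012,0.008,0,0.002,0.003,1],
    [0.01,0.012,0.008,0,0.002,0.003,0.5],
    [0.01,0.012,0.008,0,0.002,0.003,0.2],
    [0.01,0.012,0.008,0,0.002,0.003,-0.2],
    [0.01,0.012,0.008,0,0.002,0.003,-1],
    [0.01,0.012,0.008,0,0.002,0.003,-1]
  ],
  "force": 45
}}

```text
t: 23.1
tcp_pos: [0.4826, -0.2173, 0.0791]
ee_rot: [-0.032, 0.929, 0.011, 0.367]
wrist_force: [-6.4, 0.5, 6.9]
gripper_width: 0.0599
gripper_force: 46.9
```

```bash
python3 - <<'E'
from plan import *
from bench import status
s=status.observe();print(s["wrist_force"],s["gripper_width"],s["gripper_force"])
print(inset(s["tcp_pos"],(.448,-.2193,.099)))
p0=s["tcp_pos"];R=Ro.from_quat(s["ee_rot"]);rows([(p0+[0,0,.05],R),(p0+[-.0,0,.17],R)])
E
```

```text
[-6.36709726  0.45669536  6.88960801] 0.05985823202407884 46.946133971214294
(np.float64(0.039986680013235555), np.float64(7.281144050102303e-05))
at [ 0.4826 -0.2173  0.0791] t 23.1 j [-0.92  0.07 -0.98  0.04  0.6  -0.83]
[-0.114, -0.001, -0.122, 0.0, 0.0, 0.0]
[-0.387, -0.002, -0.414, 0.0, 0.0, 0.0]
```

>>> {"fn": "carry_out", "kwargs": {
  "moves": [
    [-0.03,0,-0.03,0,0,0,-1],
    [-0.07,0,-0.075,0,0,0,-1],
    [-0.114,0,-0.122,0,0,0,-1],
    [-0.17,0,-0.18,0,0,0,-1],
    [-0.23,0,-0.245,0,0,0,-1],
    [-0.29,0,-0.31,0,0,0,-1],
    [-0.35,0,-0.37,0,0,0,-1],
    [-0.387,0,-0.414,0,0,0,-1]
  ]
}}

```text
t: 23.77
tcp_pos: [0.4828, -0.2169, 0.2512]
ee_rot: [-0.032, 0.929, 0.01, 0.368]
wrist_force: [0.6, -0.0, -0.8]
gripper_width: 0.0594
gripper_force: 49.5
```

```bash
python3 - <<'E'
from plan import *
P,RP=place((.04,.0),PEG[1],.135,4);rows([(P,RP)])
E
```

```text
at [ 0.4828 -0.2169  0.2512] t 23.7667 j [-0.91 -0.19 -0.69  0.59  0.6  -0.83]
[-0.301, 0.254, 0.491, -0.002, 0.334, -0.0]
```

>>> {"fn": "carry_out", "kwargs": {
  "moves": [
    [-0.04,0.03,0.01,0,0.036,0,-1],
    [-0.08,0.06,0.03,0,0.072,0,-1],
    [-0.12,0.09,0.07,0,0.108,0,-1],
    [-0.16,0.12,0.12,0,0.144,0,-1],
    [-0.2,0.15,0.18,0,0.18,0,-1],
    [-0.24,0.19,0.24,0,0.216,0,-1],
    [-0.28,0.22,0.3,0,0.252,0,-1],
    [-0.301,0.254,0.36,0,0.288,0,-1]
  ]
}}

```text
t: 24.43
tcp_pos: [0.6187, -0.1306, 0.2324]
ee_rot: [-0.034, 0.996, -0.005, -0.077]
wrist_force: [1.7, -1.2, 0.2]
gripper_width: 0.0595
gripper_force: 49.6
```

```bash
python3 - <<'E'
from plan import *
P,RP=place((.04,.0),PEG[1],.13,4);rows([(P,RP)])
E
```

```text
at [ 0.6187 -0.1306  0.2324] t 24.4333 j [-0.31  0.57  0.42  1.57 -0.06 -0.37]
[-0.1, -0.003, 0.094, -0.002, 0.046, -0.001]
```

>>> {"fn": "carry_out", "kwargs": {
  "moves": [
    [-0.02,0,0.015,0,0.015,0,-1],
    [-0.05,0,0.035,0,0.03,0,-1],
    [-0.08,0,0.06,0,0.046,0,-1],
    [-0.1,0,0.085,0,0.046,0,-1],
    [-0.102,0,0.094,0,0.046,0,-1],
    [-0.102,0,0.094,0,0.046,0,-1],
    [-0.102,0,0.094,0,0.046,0,-1],
    [-0.102,0,0.094,0,0.046,0,-1]
  ]
}}

```text
t: 25.1
tcp_pos: [0.6423, -0.1298, 0.2008]
ee_rot: [-0.033, 0.989, -0.007, -0.147]
wrist_force: [-0.4, -0.4, -0.9]
gripper_width: 0.0595
gripper_force: 49.6
```

```bash
python3 - <<'E'
from plan import *
for z in(.13,.03,.017):
  P,RP=place((.04,.0),PEG[1],z,4);rows([(P,RP)])
E
```

```text
at [ 0.6423 -0.1298  0.2008] t 25.1 j [-0.28  0.77  0.68  1.76 -0.1  -0.33]
[-0.006, -0.001, 0.001, -0.001, 0.001, -0.001]
at [ 0.6423 -0.1298  0.2008] t 25.1 j [-0.28  0.77  0.68  1.76 -0.1  -0.33]
[-0.103, 0.0, 0.32, -0.001, 0.001, -0.001]
at [ 0.6423 -0.1298  0.2008] t 25.1 j [-0.28  0.77  0.68  1.76 -0.1  -0.33]
[-0.116, 0.0, 0.361, -0.001, 0.001, -0.001]
```

>>> {"fn": "carry_out", "kwargs": {
  "moves": [
    [-0.02,0,0.05,0,0.001,0,-1],
    [-0.035,0,0.1,0,0.001,0,-1],
    [-0.052,0,0.16,0,0.001,0,-1],
    [-0.07,0,0.22,0,0.001,0,-1],
    [-0.088,0,0.275,0,0.001,0,-1],
    [-0.1,0,0.31,0,0.001,0,-1],
    [-0.103,0,0.32,0,0.001,0,-1],
    [-0.103,0,0.325,0,0.001,0,-1]
  ]
}}

```text
t: 25.77
tcp_pos: [0.6434, -0.1297, 0.0968]
ee_rot: [-0.033, 0.988, -0.006, -0.149]
wrist_force: [0.8, -0.7, -0.5]
gripper_width: 0.0596
gripper_force: 49.6
```

>>> {"fn": "carry_out", "kwargs": {
  "moves": [
    [-0.003,0,0.01,0,0,0,-1],
    [-0.006,0,0.018,0,0,0,-1],
    [-0.009,0,0.026,0,0,0,-1],
    [-0.012,0,0.032,0,0,0,-1],
    [-0.013,0,0.036,0,0,0,-1],
    [-0.014,0,0.04,0,0,0,-1],
    [-0.015,0,0.042,0,0,0,-1],
    [-0.015,0,0.042,0,0,0,-1]
  ]
}}

```text
t: 26.43
tcp_pos: [0.6444, -0.1296, 0.0844]
ee_rot: [-0.033, 0.988, -0.007, -0.149]
wrist_force: [-0.9, 0.8, 6.3]
gripper_width: 0.0594
gripper_force: 50.3
```

>>> {"fn": "carry_out", "kwargs": {
  "moves": [
    [0,0,0,0,0,0,0.45],
    [0,0,0,0,0,0,0.6],
    [0,0,0,0,0,0,0.7],
    [0,0,0,0,0,0,0.75],
    [0,0,0,0,0,0,0.75],
    [0.02,0,-0.05,0,0,0,0.75],
    [0.045,0,-0.14,0,0,0,0.75],
    [0.085,0,-0.26,0,0,0,0.75]
  ]
}}

```text
t: 27.1
tcp_pos: [0.6415, -0.129, 0.1622]
ee_rot: [-0.033, 0.988, -0.005, -0.153]
wrist_force: [0.4, -0.0, -0.4]
gripper_width: 0.0751
gripper_force: 0.0
```

>>> {"fn": "carry_out", "kwargs": {
  "moves": [
    [0.04,0,-0.12,0,0,0,1],
    [0.08,0,-0.24,0,0,0,1],
    [0.12,0,-0.36,0,0,0,1],
    [0.15,0,-0.4,0,-0.03,0,1],
    [0.25,0,-0.4,0,-0.06,0,1],
    [0.37,0,-0.42,0,-0.08,0,1],
    [0.49,0,-0.42,0,-0.095,0,1],
    [0.61,0,-0.4,0,-0.095,0,1]
  ]
}}

```text
t: 27.77
tcp_pos: [0.5018, -0.1381, 0.3348]
ee_rot: [-0.034, 0.999, -0.002, 0.001]
wrist_force: [-1.1, -1.3, 1.8]
gripper_width: 0.0851
gripper_force: 0.0
```

```bash
python3 - <<'E'
from plan import *
rows([((.40,-.1,.33),Rt(184))])
E
```

```text
at [ 0.5018 -0.1381  0.3348] t 27.7667 j [-0.42  0.2   0.14  1.51 -0.   -0.49]
[0.33, 0.15, 0.015, -0.001, 0.001, -0.001]
```

```bash
cat > kin.py <<'E'
from plan import *
from scipy.optimize import least_squares
D=[# x,y,z, j1..j5
(.2183,.5315,.2305,1.04142,.314,.045,1.3036,0),(.5632,.1378,.2732,.10,.32,.15,1.41,0),(.5938,.137,.2818,.1,.38,.26,1.45,0),(.5974,.1348,.2653,.09,.38,.23,1.42,0),(.4959,.3976,.2705,.55,.43,.31,1.45,0),
(.4191,.1217,.3263,.1,.03,-.07,1.47,0),(.379,-.1014,.3297,-.47,-.05,-.14,1.48,0),(.4012,-.2158,.3307,-.67,.07,-.02,1.49,0),
(.4159,-.339,.1684,-1.22,.05,-.66,.61,.71),(.4931,-.3386,.0784,-1.06,.24,-.74,.21,.66),(.4743,-.3399,.2439,-1.1,.01,-.52,.68,.68),
(.6237,-.2536,.2278,-.47,.64,.55,1.6,-.08),(.6504,-.2548,.2085,-.43,.88,.91,1.86,-.14),(.652,-.2524,.0966,-.42,.89,.66,1.61,-.14),(.6515,-.2549,.2755,-.45,.77,.9,1.84,-.08),
(.408,-.2189,.1661,-1.11,-.18,-.89,.53,.68),(.4853,-.2206,.0817,-.92,.07,-.97,.05,.61),(.4828,-.2169,.2512,-.91,-.19,-.69,.59,.60),(.6423,-.1298,.2008,-.28,.77,.68,1.76,-.10),(.5018,-.1381,.3348,-.42,.2,.14,1.51,0),(.3535,.2223,.2838,.37,-.02,-.22,1.36,0)]
D=np.array(D)
def fk(p,j):
    x0,h,L1,c2,L2,c3,d,Lt,e,w=p;j1,j2,j3,j4,j5=j[:5];s=j2-j3+j4
    x=x0+L1*np.sin(j2+c2)+L2*np.sin(j2-j3+c3)+e*np.sin(s);z=h+L1*np.cos(j2+c2)+L2*np.cos(j2-j3+c3)+e*np.cos(s)
    t=np.array([np.cos(s)*np.cos(j5),np.sin(j5),-np.sin(s)*np.cos(j5)]);n=np.array([-np.cos(s)*np.sin(j5),np.cos(j5),np.sin(s)*np.sin(j5)])
    v=np.array([x,d,z])+Lt*t+w*n;c,si=np.cos(j1),np.sin(j1)
    M=np.array([[c,-si,0],[si,c,0],[0,0,1]]);return M@v,M@t
def fit():
    f=lambda p:np.concatenate([fk(p,r[3:])[0]-r[:3] for r in D])
    r=least_squares(f,[0,.3,.4,0,.4,1.57,.08,.25,0,0],loss="soft_l1",f_scale=.005);return r.x,np.abs(r.fun).max()
LIM=np.array([[-2.76,2.76],[-.86,1.69],[-1.03,1.26],[-2.2,2.34],[-1.47,1.5]])
def ik(p,pos,tz,j0=(-.3,.3,-.2,1.2,0)):
    f=lambda j:np.r_[(fk(p,j)[0]-pos)*5,fk(p,j)[1]-tz]
    r=least_squares(f,j0,bounds=(LIM[:,0],LIM[:,1]));return r.x,np.abs(r.fun).max()
E
python3 - <<'E'
from kin import *
p,e=fit();print(np.round(p,3),e)
for pitch in(47,55,60,65,70):
    g,R,tz=grasp((.437,-.0722,.0985),pitch=pitch);o=inset(g,(.437,-.0722,.0985))
    out=[]
    for pos,t in((g,tz),(g-.09*tz,tz),(g+[0,0,.15],tz)): out.append(ik(p,pos,t))
    for yaw in(4,-10,20):
      for rz in(.13,.018):
        P,RP=place(o,PEG[0],rz,yaw,pitch+60);out.append(ik(p,P,RP.apply([0,0,1])))
    print(pitch,o,[f"{x[1]:.3f}" for x in out],np.round(out[0][0],2),np.round(out[3][0],2))
E
```

```text
[ 0.012  0.088  0.479  0.018  0.383  1.309  0.096  0.302  0.022 -0.017] 0.023296740612861216
47 (np.float64(0.04216840518185048), np.float64(-0.0005549293858480811)) ['0.075', '0.054', '0.000', '0.000', '0.000', '0.000', '0.000', '0.000', '0.000'] [-0.57 -0.07 -1.03  0.07  0.4 ] [-0.11  0.67  0.49  1.69 -0.05]
55 (np.float64(0.04121851510446552), np.float64(-0.0030295715913961413)) ['0.009', '0.000', '0.000', '0.000', '0.000', '0.000', '0.000', '0.000', '0.000'] [-0.53 -0.07 -1.03  0.1   0.33] [-0.1   0.78  0.68  1.9  -0.07]
60 (np.float64(0.040453185335952144), np.float64(-0.0044998019938691566)) ['0.000', '0.000', '0.000', '0.000', '0.000', '0.000', '0.000', '0.000', '0.000'] [-0.49 -0.05 -0.98  0.19  0.27] [-0.09  0.87  0.82  2.04 -0.08]
65 (np.float64(0.039562628855529657), np.float64(-0.005897734841364387)) ['0.000', '0.000', '0.000', '0.000', '0.000', '0.000', '0.000', '0.000', '0.000'] [-0.46 -0.03 -0.91  0.3   0.21] [-0.09  0.97  0.99  2.2  -0.09]
70 (np.float64(0.03855362333574666), np.float64(-0.007212731020817487)) ['0.000', '0.000', '0.000', '0.013', '0.000', '0.015', '0.000', '0.000', '0.000'] [-0.42  0.01 -0.85  0.41  0.16] [-0.09  1.06  1.15  2.34 -0.1 ]
```

```bash
python3 - <<'E'
from kin import *
T=pickle.load(open("c0.pkl","rb"))["top"]
for u in [(188,100.5),(224,89.6),(238,118.4),(203.5,137.6)]: print(onz(T,u,.11))
p,e=fit()
g,R,tz=grasp((.437,-.0722,.0985),pitch=61,off=.008);print(g)
for off in(.09,.05,0): print(np.round(ik(p,g-off*tz,tz)[0],2),ik(p,g-off*tz,tz)[1])
E
```

```text
[0.82835118 0.15746875 0.11      ]
[0.864108   0.05405032 0.11      ]
[0.77942446 0.01087602 0.11      ]
[0.71997137 0.10871583 0.11      ]
[ 0.47091257 -0.0698286   0.07681023]
[-0.56 -0.25 -0.88  0.52  0.29] 2.376897989542215e-08
[-0.52 -0.16 -0.92  0.38  0.27] 1.1080025785759062e-13
[-0.48 -0.05 -0.96  0.22  0.26] 1.3022360967340774e-12
```

>>> {"fn": "carry_out", "kwargs": {
  "moves": [
    [0.08,0.04,0.005,0,0,0,1],
    [0.18,0.08,0.01,0,0,0,1],
    [0.28,0.12,0.015,0,0,0,1],
    [0.33,0.15,0.015,0,0,0,1],
    [0.33,0.15,0.015,0,0,0,1],
    [0.33,0.15,0.015,0,0,0,1],
    [0.33,0.15,0.015,0,0,0,1],
    [0.33,0.15,0.015,0,0,0,1]
  ]
}}

```text
t: 28.43
tcp_pos: [0.4033, -0.1006, 0.3289]
ee_rot: [-0.034, 0.999, -0.001, -0.001]
wrist_force: [-0.0, -0.3, 0.3]
gripper_width: 0.0852
gripper_force: 0.0
```

```bash
python3 - <<'E'
from chk import *
c=optics.capture("wrist");c["fish"]=1;pickle.dump(c,open("w11.pkl","wb"))
cv2.imwrite("pics/w11.png",cv2.resize(c["img"],(800,600)))
for z in quads(c):
    W=[onz(c,u,h) for u,h in zip(z,(.0725,.0725,.1245,.1245))];e=W[1]-W[0];f=W[3]-W[2]
    print(z[0],"c",np.mean(W,0),"w",np.linalg.norm(e),np.linalg.norm(f),"yaw",np.arctan2(-e[0],e[1]),np.arctan2(-f[0],f[1]))
g,R,tz=grasp((.437,-.0722,.0985),pitch=61,off=.008);rows([(g-.11*tz+[0,0,.02],R),(g,R)])
E
```

```text
[253. 172.] c [ 0.4367 -0.0712  0.0985] w 0.05851356465171613 0.05911947681935858 yaw 0.0725079946969783 0.06750125307460438
[469. 169.] c [0.4431 0.262  0.0985] w 0.11405624528435511 0.029482439238949575 yaw -0.38524141066096806 -0.3404833057275067
at [ 0.4032 -0.1006  0.3288] t 28.4833 j [-0.44 -0.01 -0.1   1.48 -0.   -0.5 ]
[-0.055, 0.088, 0.452, -0.001, -0.162, -0.001]
[-0.234, 0.089, 0.839, -0.001, -0.162, -0.001]
```

>>> {"fn": "carry_out", "kwargs": {
  "moves": [
    [-0.01,0.02,0.03,0,-0.039,0,1],
    [-0.02,0.04,0.06,0,-0.078,0,1],
    [-0.03,0.06,0.12,0,-0.117,0,1],
    [-0.045,0.08,0.2,0,-0.162,0,1],
    [-0.055,0.089,0.28,0,-0.162,0,1],
    [-0.055,0.089,0.36,0,-0.162,0,1],
    [-0.055,0.089,0.44,0,-0.162,0,1],
    [-0.055,0.089,0.452,0,-0.162,0,1]
  ]
}}

```text
t: 29.15
tcp_pos: [0.4141, -0.0714, 0.1888]
ee_rot: [-0.032, 0.968, 0.009, 0.247]
wrist_force: [-1.1, 1.0, -1.0]
gripper_width: 0.0851
gripper_force: 0.0
```

```bash
python3 - <<'E'
from chk import *
b=(.437,-.0717,.0985)
chk(b)
g,R,tz=grasp(b,pitch=61,off=.008);rows([(g-.09*tz,R),(g,R)])
E
```

```text
(213, 138, 78, 75) face centre [ 0.4388 -0.0714  0.1017]
(172, 283, 52, 27) face centre [ 0.4897 -0.1097  0.1849]
at [ 0.415  -0.0718  0.1902] t 29.2 j [-0.58 -0.34 -0.82  0.68  0.29 -0.58]
[0.011, -0.005, 0.425, -0.0, -0.079, -0.001]
at [ 0.415  -0.0718  0.1902] t 29.2 j [-0.58 -0.34 -0.82  0.68  0.29 -0.58]
[0.019, -0.005, 0.121, -0.0, -0.002, -0.001]
[0.018, -0.005, 0.421, -0.0, -0.002, -0.001]
```

>>> {"fn": "carry_out", "kwargs": {
  "moves": [
    [0.006,-0.002,0.05,0,-0.002,0,1],
    [0.012,-0.003,0.11,0,-0.002,0,1],
    [0.018,-0.004,0.17,0,-0.002,0,1],
    [0.018,-0.004,0.23,0,-0.002,0,1],
    [0.018,-0.004,0.29,0,-0.002,0,1],
    [0.018,-0.004,0.35,0,-0.002,0,1],
    [0.018,-0.004,0.4,0,-0.002,0,1],
    [0.018,-0.004,0.421,0,-0.002,0,1]
  ]
}}

```text
t: 29.87
tcp_pos: [0.475, -0.0709, 0.0801]
ee_rot: [-0.033, 0.967, 0.007, 0.253]
wrist_force: [-0.4, -0.2, 0.4]
gripper_width: 0.0854
gripper_force: 0.0
```

```bash
python3 - <<'E'
from plan import *
g,R,tz=grasp((.437,-.0717,.0985),pitch=61,off=.008);rows([(g,R)])
E
```

```text
at [ 0.475  -0.0709  0.0801] t 29.8667 j [-0.48 -0.07 -0.95  0.23  0.26 -0.49]
[0.017, 0.006, 0.003, -0.001, 0.002, -0.0]
```

>>> {"fn": "carry_out", "kwargs": {
  "moves": [
    [0.006,0.003,0.002,0,0.002,0,1],
    [0.012,0.005,0.003,0,0.002,0,1],
    [0.012,0.005,0.003,0,0.002,0,1],
    [0.012,0.005,0.003,0,0.002,0,0.5],
    [0.012,0.005,0.003,0,0.002,0,0.2],
    [0.012,0.005,0.003,0,0.002,0,-0.2],
    [0.012,0.005,0.003,0,0.002,0,-1],
    [0.012,0.005,0.003,0,0.002,0,-1]
  ],
  "force": 45
}}

```text
t: 30.53
tcp_pos: [0.4709, -0.0696, 0.0788]
ee_rot: [-0.033, 0.967, 0.007, 0.251]
wrist_force: [-4.5, -0.5, 7.0]
gripper_width: 0.0592
gripper_force: 49.5
```

```bash
python3 - <<'E'
from plan import *
from bench import status
s=status.observe();print(s["wrist_force"],s["gripper_width"],s["gripper_force"])
print(inset(s["tcp_pos"],(.437,-.0717,.0985)))
p0=s["tcp_pos"];R=Ro.from_quat(s["ee_rot"]);rows([(p0+[0,0,.05],R),(p0+[.0,0,.17],R)])
E
```

```text
[-4.52933048 -0.49420046  6.96397339] 0.05920723960117978 49.54263148829341
(np.float64(0.03927660525904484), np.float64(-9.430407516948484e-05))
at [ 0.4709 -0.0696  0.0788] t 30.5333 j [-0.48 -0.07 -0.96  0.24  0.25 -0.49]
[-0.081, -0.001, -0.146, 0.0, 0.0, 0.0]
[-0.276, -0.002, -0.495, 0.0, 0.0, 0.0]
```

>>> {"fn": "carry_out", "kwargs": {
  "moves": [
    [-0.02,0,-0.036,0,0,0,-1],
    [-0.05,0,-0.09,0,0,0,-1],
    [-0.081,0,-0.146,0,0,0,-1],
    [-0.12,0,-0.215,0,0,0,-1],
    [-0.16,0,-0.29,0,0,0,-1],
    [-0.2,0,-0.36,0,0,0,-1],
    [-0.24,0,-0.43,0,0,0,-1],
    [-0.276,0,-0.495,0,0,0,-1]
  ]
}}

```text
t: 31.2
tcp_pos: [0.4701, -0.0685, 0.249]
ee_rot: [-0.033, 0.968, 0.007, 0.25]
wrist_force: [0.5, 0.3, -1.7]
gripper_width: 0.0592
gripper_force: 49.1
```

```bash
python3 - <<'E'
from plan import *
P,RP=place((.0393,.0),PEG[0],.135,4,121);print(P);rows([(P,RP)])
E
```

```text
[ 0.635  -0.004   0.2057]
at [ 0.4701 -0.0685  0.249 ] t 31.2 j [-0.48 -0.27 -0.64  0.76  0.25 -0.49]
[-0.422, 0.178, 0.399, -0.001, 0.333, -0.001]
```

>>> {"fn": "carry_out", "kwargs": {
  "moves": [
    [-0.05,0.02,0.01,0,0.036,0,-1],
    [-0.1,0.04,0.03,0,0.072,0,-1],
    [-0.15,0.06,0.06,0,0.108,0,-1],
    [-0.2,0.09,0.1,0,0.144,0,-1],
    [-0.25,0.11,0.14,0,0.18,0,-1],
    [-0.3,0.14,0.19,0,0.216,0,-1],
    [-0.35,0.16,0.24,0,0.252,0,-1],
    [-0.4,0.178,0.29,0,0.288,0,-1]
  ]
}}

```text
t: 31.87
tcp_pos: [0.6088, -0.0075, 0.2316]
ee_rot: [-0.033, 0.984, -0.007, -0.177]
wrist_force: [1.2, -0.2, -1.2]
gripper_width: 0.0594
gripper_force: 49.2
```

```bash
python3 - <<'E'
from plan import *
P,RP=place((.0393,.0),PEG[0],.13,4,121);rows([(P,RP)])
E
```

```text
at [ 0.6088 -0.0075  0.2316] t 31.8667 j [-0.11  0.73  0.65  1.85 -0.06 -0.17]
[-0.118, 0.006, 0.066, -0.0, 0.059, -0.001]
```

>>> {"fn": "carry_out", "kwargs": {
  "moves": [
    [-0.02,0.002,0.01,0,0.015,0,-1],
    [-0.05,0.003,0.025,0,0.03,0,-1],
    [-0.08,0.004,0.04,0,0.045,0,-1],
    [-0.11,0.005,0.06,0,0.059,0,-1],
    [-0.118,0.005,0.066,0,0.059,0,-1],
    [-0.118,0.005,0.066,0,0.059,0,-1],
    [-0.118,0.005,0.066,0,0.059,0,-1],
    [-0.118,0.005,0.066,0,0.059,0,-1]
  ]
}}

```text
t: 32.53
tcp_pos: [0.6334, -0.0054, 0.2054]
ee_rot: [-0.032, 0.964, -0.01, -0.263]
wrist_force: [-0.3, 0.1, -0.4]
gripper_width: 0.0595
gripper_force: 49.3
```

```bash
python3 - <<'E'
from plan import *
for z in(.13,.03,.017):
  P,RP=place((.0393,.0),PEG[0],z,4,121);rows([(P,RP)])
E
```

```text
at [ 0.6334 -0.0054  0.2054] t 32.5333 j [-0.1   1.05  1.15  2.19 -0.08 -0.14]
[-0.013, 0.004, 0.011, -0.0, 0.002, -0.001]
at [ 0.6334 -0.0054  0.2054] t 32.5333 j [-0.1   1.05  1.15  2.19 -0.08 -0.14]
[-0.182, 0.005, 0.298, -0.0, 0.002, -0.001]
at [ 0.6334 -0.0054  0.2054] t 32.5333 j [-0.1   1.05  1.15  2.19 -0.08 -0.14]
[-0.204, 0.005, 0.335, -0.0, 0.002, -0.001]
```

>>> {"fn": "carry_out", "kwargs": {
  "moves": [
    [-0.025,0.003,0.04,0,0.002,0,-1],
    [-0.055,0.004,0.09,0,0.002,0,-1],
    [-0.085,0.005,0.14,0,0.002,0,-1],
    [-0.115,0.005,0.19,0,0.002,0,-1],
    [-0.145,0.005,0.24,0,0.002,0,-1],
    [-0.17,0.005,0.28,0,0.002,0,-1],
    [-0.18,0.005,0.295,0,0.002,0,-1],
    [-0.182,0.005,0.298,0,0.002,0,-1]
  ]
}}

```text
t: 33.2
tcp_pos: [0.6343, -0.004, 0.1004]
ee_rot: [-0.032, 0.963, -0.01, -0.267]
wrist_force: [-0.8, 0.9, -0.5]
gripper_width: 0.0596
gripper_force: 49.3
```

>>> {"fn": "carry_out", "kwargs": {
  "moves": [
    [-0.005,0,0.009,0,0,0,-1],
    [-0.009,0,0.016,0,0,0,-1],
    [-0.013,0,0.023,0,0,0,-1],
    [-0.017,0,0.029,0,0,0,-1],
    [-0.02,0,0.034,0,0,0,-1],
    [-0.022,0,0.038,0,0,0,-1],
    [-0.022,0,0.038,0,0,0,-1],
    [-0.022,0,0.038,0,0,0,-1]
  ]
}}

```text
t: 33.87
tcp_pos: [0.6349, -0.004, 0.0855]
ee_rot: [-0.032, 0.963, -0.01, -0.268]
wrist_force: [-0.0, 0.5, 5.5]
gripper_width: 0.0597
gripper_force: 49.7
```

>>> {"fn": "carry_out", "kwargs": {
  "moves": [
    [0,0,0,0,0,0,0.45],
    [0,0,0,0,0,0,0.6],
    [0,0,0,0,0,0,0.7],
    [0,0,0,0,0,0,0.75],
    [0,0,0,0,0,0,0.75],
    [0.03,0,-0.05,0,0,0,0.75],
    [0.08,0,-0.136,0,0,0,0.75],
    [0.14,0,-0.238,0,0,0,0.75]
  ]
}}

```text
t: 34.53
tcp_pos: [0.6346, -0.0037, 0.1662]
ee_rot: [-0.032, 0.962, -0.01, -0.27]
wrist_force: [0.3, 0.2, 1.4]
gripper_width: 0.075
gripper_force: 0.0
```

```bash
python3 - <<'E'
from plan import *
rows([((.632,-.004,.21),Rt(184,121)),((.45,-.05,.33),Rt(184))])
E
```

```text
at [ 0.6346 -0.0037  0.1662] t 34.5333 j [-0.09  1.05  1.03  2.1  -0.08 -0.14]
[0.084, -0.001, -0.12, 0.0, -0.002, -0.001]
[0.817, -0.113, -0.141, -0.0, -0.174, -0.001]
```

>>> {"fn": "carry_out", "kwargs": {
  "moves": [
    [0.084,0,-0.12,0,0,0,1],
    [0.13,-0.01,-0.15,0,-0.039,0,1],
    [0.2,-0.02,-0.18,0,-0.078,0,1],
    [0.32,-0.04,-0.2,0,-0.117,0,1],
    [0.44,-0.06,-0.2,0,-0.156,0,1],
    [0.56,-0.08,-0.18,0,-0.174,0,1],
    [0.68,-0.1,-0.16,0,-0.174,0,1],
    [0.79,-0.113,-0.141,0,-0.174,0,1]
  ]
}}

```text
t: 35.2
tcp_pos: [0.4868, -0.0429, 0.3146]
ee_rot: [-0.034, 0.999, -0.002, 0.005]
wrist_force: [0.6, -0.9, 0.5]
gripper_width: 0.0853
gripper_force: 0.0
```

```bash
python3 - <<'E'
from plan import *
from bench import optics,status
s=status.observe();print(s["tcp_pos"])
W=optics.capture("wrist");T=optics.capture("top");S=optics.capture("scene");pickle.dump((W,T,S),open("c12.pkl","wb"))
o=np.zeros((600,800,3),np.uint8)
o[:300,:400]=cv2.resize(W["img"],(400,300));o[:300,400:]=cv2.resize(T["img"][60:300,60:380],(400,300))
o[300:,:400]=cv2.resize(S["img"][80:272,130:386],(400,300),interpolation=cv2.INTER_CUBIC);o[300:,400:]=cv2.resize(S["img"][190:382,230:486],(400,300))
cv2.imwrite("pics/f12.png",o)
E
```

```text
[ 0.48678023 -0.04294182  0.31455669]
```

View pics/f12.png

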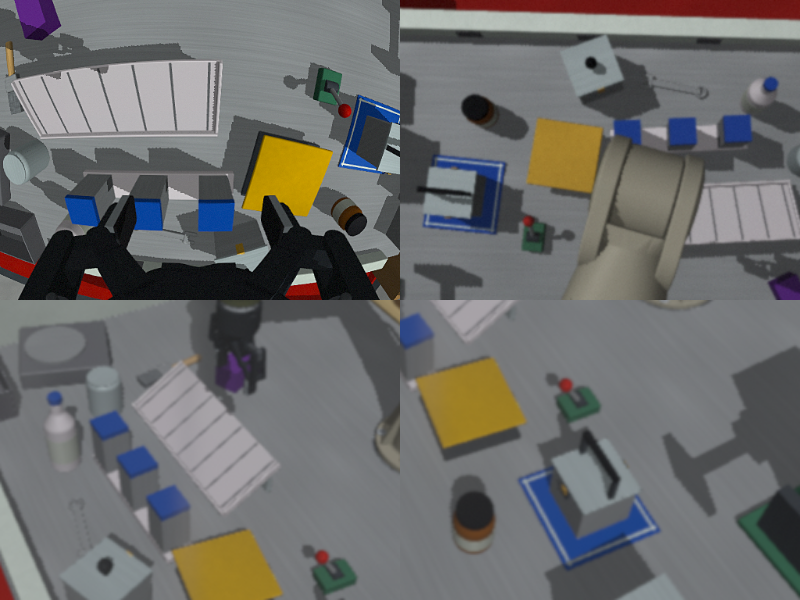

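The picture shows all three cups base up on the pegs (scene quarter: (110,435), (138,475), (168,515)), the board empty, the canister upright on the mat at (595,485), and the lever leaning away at (566,385). I'll check the seating height, then hand in.

```bash
python3 - <<'E'
from plan import *
from bench import ticket
np.set_printoptions(precision=4,suppress=True)
W,T,S=pickle.load(open("c12.pkl","rb"))
def tops(c,box,v):
    m=mask(c,(100,110,v),(125,255,255));z=np.zeros_like(m);x0,y0,x1,y1=box;z[y0:y1,x0:x1]=m[y0:y1,x0:x1]
    return sorted([cv2.minAreaRect(k)[0] for k in blobs(z,60)])
t=tops(T,(215,148,345,185),60);s=tops(S,(180,140,255,240),85)
print(t,s)
if len(t)==3==len(s):
    X=[tri((T,a),(S,b)) for a,b in zip(t,s[::-1])];print(X)
E
```

```text
[(241.5, 165.5), (286.0, 165.0), (329.5, 162.5)] [(199.3969268798828, 159.73194885253906), (217.29310607910156, 182.98275756835938), (236.23074340820312, 208.34613037109375)]
[(array([ 0.6402, -0.0043,  0.1272]), [0.0017615863260290077, 0.001761586326028928]), (array([ 0.6459, -0.1309,  0.1218]), [0.0017868413471327416, 0.0017868413471328211]), (array([ 0.6559, -0.2548,  0.1226]), [0.0013111348232033814, 0.0013111348232032025])]
```

All three bases measure 0.122–0.127 m against the expected 0.128 m, so the cups are seated on their pegs. Handing in.

```bash
python3 -c "
from bench import ticket
print(ticket.job_done())"
```

```text
the job is handed in; nothing more can be done
None
```

The job is handed in: by my checks the drive is off, the canister stands upright on the mat and all three cups are seated on pegs, though the hand-in returned no verdict; the lever angle is the least certain (0.87 rad or more by camera, limit 0.85, pushed to a hard stop).

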